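Feed the sample cassettes from the dispenser into the reader

ROBOT

A 7-joint arm with a two-finger parallel gripper is mounted at the origin on the work surface. World frame = base frame: x ahead of the robot, y to its left, z up, the work surface at z = 0. Lengths are in mm, angles in rad, forces in N, time in s.
With the tool pointing down it reaches from about 375 to 925 mm from the base axis. Payload 3.1 kg.
Tool frame: the origin (TCP) lies between the finger pads; the fingertips stand 11 mm ahead of it and the grasp point (between the pads) lies 8 mm behind it; z points along the fingers, y is the line along which they close (so a half turn about z gives the same grasp; the last joint's range is limited). The gripper opens to 85 mm and grips with 20 to 120 N. Pads are 22 mm wide; open, the fingers measure 114 mm over their backs; the gripper's body (76 mm by 85 mm) begins 54 mm behind the grasp point. The pads swing forward as they close: fully open they stand 13 mm farther back than shut.
Start: joints at [-1.266, 0.383, 0.044, 1.598, -0.018, 1.161, -0.05], TCP at [254.776, 597.99, 242.269] pointing down, gripper open.
Joint ranges: [-2.61, 2.61], [-0.41, 2.15], [-1.48, 1.57], [0, 2.5], [-1.57, 4.71], [0.05, 1.97], [-2.85, 2.85]. Speed limits (rad/s): [2.79, 2.79, 3.14, 3.14, 3.14, 3.14, 3.14].

INTERFACE

Orientations are given as a rotation vector (axis times angle).
In Python, from plant import * gives the robot as it stands.
- The arm moves only by the tool step_arm, never from a script. Its argument "motion" is a list of rows, each a list of 6 numbers: the shift along the tool's x, y, z in cm, then the turn, a rotation vector about the tool's x, y, z in degrees. In form: [[x, y, z, wx, wy, wz], ...]. A call has 1 to 8 rows; each row is the pose to reach, as a shift and turn from the pose commanded when the call began, along the tool's axes at that moment; what a row does not reach only later rows make up. A row lasts 1/8 s, in which the tool goes at most 62.5 mm and 10.7 degrees, less where a joint would pass 70% of its speed; a pose out of reach is approached as far as the arm can. A call with a gripper value outside its range is refused whole. "jaw" is the opening, from 0 (shut) to 1 (fully open), set as the call begins (left out, the last holds). The fingers move at their own pace and stop on an object; "squeeze" is the grip in N (left out, the last holds). Time passes only in rows, so rows that repeat a pose let the fingers close. It gives the time, the measured TCP pose, the force, the opening and the grip force at its end, in the units of the state.
- get_state(): the state, without advancing time (a new reading comes with each control period).
- read_camera(name): name is "side" or "top"; returns (picture, depth): 384x512x3 uint8, red, green, blue; 384x512 float32, mm along the optical axis (not along the pixel's ray), 0 where there is no reading.
- get_calibration(name): a dict with "K" (3x3 intrinsics, pixels), "view" (4x4, takes a point from world to camera coordinates). Camera axes: x right, y down, z forward; pixel columns grow to the right and rows downward; lengths in mm; the calibration is good to about 2 mm. A picture is of the moment at which its call begins. get_calibration takes no time and is no camera call.
- hand_in(): hands the job in; it is judged then, once.
Trained networks look in the newest picture that a camera, given by its name, has taken for a name from the list of things; names that differ only in an ending like _2 or _b are one class to them, and where a whole thing is asked for, a point or a joint stands for the part that bears it (a point fixed in the world has none). Each returns a list of dicts, best first, with "p" (0 to 1); they miss things now and then, are a little off and sometimes report something else, mostly with a low value. They report only what shows in the picture. A call takes as long as a camera call.
- silhouettes(camera, label): "pixels" (384x512 bool, what is visible of it) and "uv" ([column, row] in pixels, amid what is visible of it).
- tip_of(camera, label): "uv" ([column, row] in pixels: a listed point, or the origin of a listed thing).
The state is a dict: "time": time; "joint_pos": joint angles; "dq": joint speeds; "joint_torque": joint torques, N m; "position": TCP position; "ee_rot": TCP orientation; "force": force on the tool from outside, world axes, zero at the start; "wrist_torque": the same for the moment, N m; "width": finger opening in mm; "finger_force": force on a finger pad.
Only numpy, scipy, OpenCV 4.12 (cv2) and the standard library are available. Lean on these libraries where they do the work, as an engineer would, in place of code of your own. Each camera call takes 0.05 s, during which the arm holds its last target. There are 200 camera calls.

TASK

Empty the cassette dispenser into the reader: use the red pusher knob to slide the bottom cassette out from under the stack, draw it clear so that the rest drop, and slide it fully home in a free bay of the reader, right side up, again and again until no cassette is left. Then, with the pusher drawn all the way back, press the green start button fully down and let go; do not disturb the jars, beaker, dish, carton and spatula round about.

Things in the scene. Friction and masses are not known exactly. Their poses are not given: they have to be found in the camera images.
- dispenser: Fixed gravity dispenser; origin at the underside below the shaft's centre. Clear shaft, inside 123 (its x) x 53 mm, floor 6 mm thick, clear cap with top at 61 mm. Its 4 mm end walls (from x = -61.5 and +61.5 mm outwards) start 27 mm above the table, so only the lowest cassette can pass, out at the front, towards its -x. Behind the shaft the base is 75 mm wide, to x = +190 mm
- pusher (a joint): travel of the pusher in m: 0 = drawn back, 0.062 = fully forward (to the dispenser's -x). 40 mm wide blade, 7 to 17 mm above the table, front end at dispenser x = 66 mm minus travel: meets the lowest cassette after about 6 mm; at full travel leaves it about 56 mm out of the shaft. Stays where left (friction 2.5 N); drawn back, it lets the stack drop
- apron (a point): middle of the level apron in front of the dispenser's exit, on its upper side (dispenser x = -95 mm, 6 mm above the table); 60 mm long, 40 mm wide (narrower than a cassette); a cassette comes out flat on it
- pusher_knob (a point): centre of the top of the pusher's red upright knob, 70 mm above the table; knob 20 mm (dispenser's x) x 16 mm (its y), 53 mm tall. At full travel it stands 28 mm (centre) behind the shaft's rear wall
- cassette1: Orange sample cassette: white plate with orange bands at both ends, 120 (its x) x 50 (its y) x 16 mm (z), 50 to 92 g; origin at the centre of its underside. Starts in the dispenser, x along the dispenser's x; the lowest lies at z = 6 mm. Both ends are alike: either may go into a bay first, amber window side up.
- cassette2: Yellow sample cassette: white plate with yellow bands at both ends, 120 (its x) x 50 (its y) x 16 mm (z), 50 to 92 g; origin at the centre of its underside. Starts in the dispenser, x along the dispenser's x; the lowest lies at z = 6 mm. Both ends are alike: either may go into a bay first, amber window side up.
- cassette3: Blue sample cassette: white plate with blue bands at both ends, 120 (its x) x 50 (its y) x 16 mm (z), 50 to 92 g; origin at the centre of its underside. May be absent (None). Starts in the dispenser, x along the dispenser's x; the lowest lies at z = 6 mm. Both ends are alike: either may go into a bay first, amber window side up.
- reader: Fixed cassette reader; origin at the underside. Three level bays side by side, open towards its -x; mouths in the plane its x = -100 mm, end stops at x = +20 mm. Clear roof, top at 30 mm; housing 75 mm high behind the stops (x = 20 to 100 mm); control block 45 mm high at its -y side (y = -103 to -156 mm, x = -80 to +100 mm)
- start (a joint): green start button: 0 = up, 0.006 = fully pressed (springs back, 5 N)
- start_top (a point): centre of the top face of the green start button (32 mm across), on the reader's control block; it is pressed straight down
- bay1 (a point): reader bay 1: middle of its floor (5 mm above the table; reader x = -40, y = 64 mm), x along the bay, inwards. The origin of a cassette fully home lies here, its outer end flush with the mouth 60 mm before this point. Bay 53 mm wide with a short flare at the mouth, 21 mm high, 120 mm deep; empty at the start
- bay2 (a point): reader bay 2: middle of its floor (5 mm above the table; reader x = -40, y = 0 mm), x along the bay, inwards. The origin of a cassette fully home lies here, its outer end flush with the mouth 60 mm before this point. Bay 53 mm wide with a short flare at the mouth, 21 mm high, 120 mm deep; empty at the start
- bay3 (a point): reader bay 3: middle of its floor (5 mm above the table; reader x = -40, y = -64 mm), x along the bay, inwards. The origin of a cassette fully home lies here, its outer end flush with the mouth 60 mm before this point. Bay 53 mm wide with a short flare at the mouth, 21 mm high, 120 mm deep; empty at the start
- jar_a: bystander: jar with a red cap, 64 mm across, 95 mm tall; origin at the centre of its underside
- jar_b: bystander: jar with a red cap, 64 mm across, 95 mm tall; origin at the centre of its underside
- beaker: bystander: (may be absent) open glass beaker, 80 mm across, 90 mm tall; origin at the centre of its underside
- film_box: bystander: yellow carton, 60 x 180 x 50 mm high; origin at the centre of its underside
- spatula: bystander: spatula lying flat, its handle to its own -x
- dish: bystander: white dish, 100 mm across, 30 mm tall; origin at the centre of its underside

How it is judged:
By the outcome, as a careful person would: the job done as asked, in the order asked, and still so for the second after the job is handed in, with the robot touching nothing.
Of cassette3, beaker only 1 to 2 are there at a start; the rules pass over those that are not, and their reading is None.
At some moment in a run one of cassette1, cassette2, cassette3 may be knocked a few centimetres aside while the robot is not near it.
Once in a run the grip may slacken for a moment while it holds something.
It also fails if it takes over 210 s, if anything falls off the work surface, if the arm or the gripper's body presses on something with over 40 N, if the wrist force passes 120 N, or if a joint passes its speed limit or range.

## Working session

There is one attempt and no reset: what is moved stays moved. The work goes in short steps, Python scripts to look and compute and a tool call to move; the robot and the scene stay as the last step left them, time stands still between calls to the robot, and variables do not carry over. Pictures are saved under pics/ and viewed, at most 14 in all, crops included, and the job is handed in when it is done.

Besides the shell and the picture viewer there is one more tool, called after "Request:" by a JSON object that holds its "name" and its "arguments". step_arm: Moves the arm, as the interface text tells. Its arguments: {"type":"object","properties":{"motion":{"type":"array","items":{"type":"array","items":{"type":"number"}}},"jaw":{"type":"number"},"squeeze":{"type":"number"}},"required":["motion"]}

```bash
ls; mkdir -p pics; cat > h.py <<'E'
from plant import *
import numpy as np, cv2
from scipy.spatial.transform import Rotation as R
def cam(n,save=None):
    p,d=read_camera(n)
    if save: cv2.imwrite('pics/'+save,p[:,:,::-1])
    return p,d
def ray(n,uv):
    c=get_calibration(n);K=np.array(c['K']);V=np.array(c['view'])
    o=-V[:3,:3].T@V[:3,3]; d=V[:3,:3].T@np.linalg.solve(K,[uv[0],uv[1],1]); return o,d
def atz(n,uv,z):
    o,d=ray(n,uv); return o+d*(z-o[2])/d[2]
def proj(n,P):
    c=get_calibration(n);q=np.array(c['view'])@np.append(P,1);q=np.array(c['K'])@q[:3];return q[:2]/q[2]
def cloud(n,d):
    c=get_calibration(n);K=np.array(c['K']);V=np.array(c['view'])
    v,u=np.mgrid[:d.shape[0],:d.shape[1]]
    C=np.stack([(u-K[0,2])/K[0,0]*d,(v-K[1,2])/K[1,1]*d,d],-1)
    return (C-V[:3,3])@V[:3,:3]
def delta(P,rv=None):
    """shift in cm in tool axes to reach world P; turn deg to world rot rv"""
    s=get_state();T=R.from_rotvec(s['ee_rot'])
    r=T.inv().apply(np.array(P)-s['position'])/10
    w=np.zeros(3) if rv is None else (T.inv()*R.from_rotvec(rv)).as_rotvec(degrees=True)
    return np.round(r,2),np.round(w,1)
E
python3 - <<'E'
from h import *
np.set_printoptions(precision=1,suppress=True)
for n in('top','side'):
    p,d=cam(n,n+'0.png'); C=cloud(n,d)
    for l,z in [('apron',6),('pusher_knob',70),('start_top',None),('bay1',5),('bay2',5),('bay3',5),('dispenser',0),('reader',0)]:
        for q in tip_of(n,l)[:3]:
            u=q['uv']; i=int(round(u[1])),int(round(u[0]))
            print(n,l,round(q['p'],2),np.array(u),atz(n,u,z if z is not None else 50),C[i] if 0<=i[0]<384 and 0<=i[1]<512 else '')
s=get_state();print(s['ee_rot'],s['time'],s['force'],s['width'])
E
```

```text
pics
top apron 0.86 [193.5 199.7] [479.8 146.7   6. ] [478.9 145.1   5.5]
top apron 0.69 [368.3 228.4] [ 397.6 -411.1    6. ] [ 398.8 -409.3    9.5]
top pusher_knob 0.69 [111.8 180.5] [531.5 390.1  70. ] [532.7 388.1  74.9]
top pusher_knob 0.41 [293.8 139.4] [ 668.3 -165.4   70. ] [ 675.9 -169.2   33.8]
top start_top 0.59 [339.2 136.3] [ 684.2 -309.5   50. ] [ 681.6 -305.4   69.3]
top bay1 0.88 [297.7 146.1] [ 658.  -183.8    5. ] [ 654.3 -182.4   30.5]
top bay1 0.86 [275.2 153.1] [ 634.1 -111.6    5. ] [ 631.1 -109.9   27.7]
top bay1 0.66 [316.2 146.1] [ 659.1 -243.5    5. ] [ 654.8 -239.    33.7]
top bay2 0.88 [297.7 146.1] [ 658.  -183.8    5. ] [ 654.3 -182.4   30.5]
top bay2 0.86 [275.2 153.1] [ 634.1 -111.6    5. ] [ 631.1 -109.9   27.7]
top bay2 0.66 [316.2 146.1] [ 659.1 -243.5    5. ] [ 654.8 -239.    33.7]
top bay3 0.88 [297.7 146.1] [ 658.  -183.8    5. ] [ 654.3 -182.4   30.5]
top bay3 0.86 [275.2 153.1] [ 634.1 -111.6    5. ] [ 631.1 -109.9   27.7]
top bay3 0.66 [316.2 146.1] [ 659.1 -243.5    5. ] [ 654.8 -239.    33.7]
top dispenser 0.57 [163.7 192.9] [500.3 243.    0.
[... 645 characters left out ...]
2] [ 658.8 -243.5    5. ] [ 643.3 -274.7   31.2]
side bay2 0.59 [292.1 228. ] [ 623.8 -118.     5. ] [ 609.3 -153.6   30.3]
side bay3 0.87 [305.2 239.9] [ 636.9 -183.3    5. ] [ 621.5 -216.7   30.3]
side bay3 0.75 [321.9 251.2] [ 658.8 -243.5    5. ] [ 643.3 -274.7   31.2]
side bay3 0.59 [292.1 228. ] [ 623.8 -118.     5. ] [ 609.3 -153.6   30.3]
side dispenser 0.65 [221.6 184.9] [491.2 212.6   0. ] [485.9 177.3  18. ]
side dispenser 0.47 [224.6 179.9] [509.3 246.6   0. ] [496.8 176.2  35.5]
side reader 0.72 [322.8 237.7] [ 689.7 -181.6    0. ] [ 671.  -219.8   28.3]
side reader 0.57 [179.2 188.7] [348.4 229.9   0. ] [344.5 185.   22.3]
[-0.6 -3.1 -0. ] 0.9 [ 0.5 -0.4 -0.2] 85.45385403343691
```

```bash
python3 - <<'E'
import cv2
a=cv2.imread('pics/top0.png');b=cv2.imread('pics/side0.png')
cv2.imwrite('pics/v1.png',cv2.resize(a[90:290,60:400],(800,471),interpolation=cv2.INTER_CUBIC))
cv2.imwrite('pics/v2.png',cv2.resize(b[110:310,120:420],(800,533),interpolation=cv2.INTER_CUBIC))
E
```

```text
(no output)
```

View pics/v1.png

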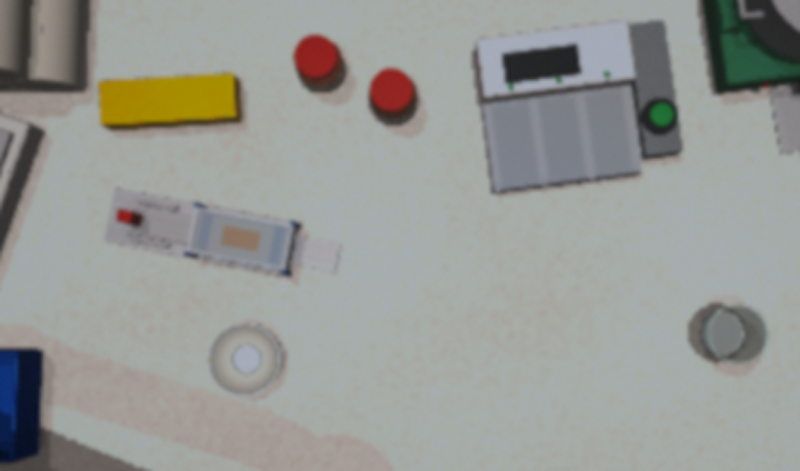

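View pics/v2.png

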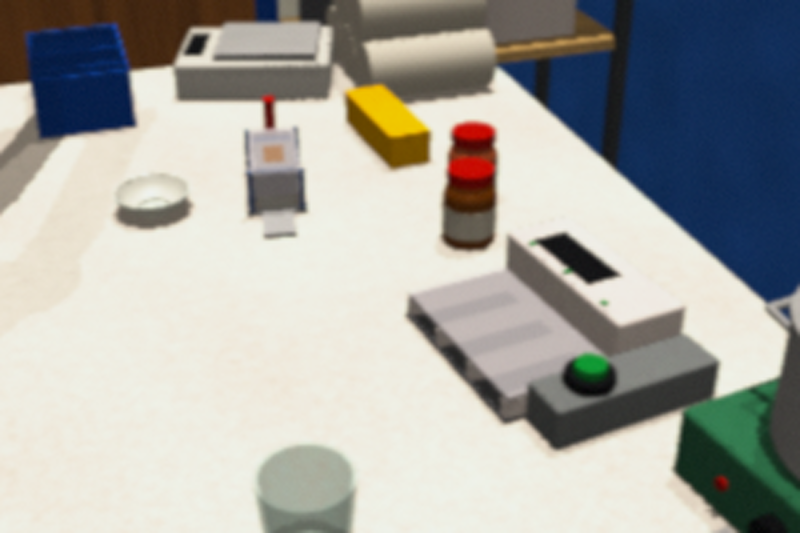

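The top view shows the dispenser at crop (240,240), with the knob at its left end and the apron at its right. The reader is at (560,110) with its bay mouths facing down, and the start button is at (660,115). The dish, beaker, carton and jars are all clear of the path. I'll refine the dispenser and reader poses from depth.

```bash
python3 - <<'E'
from h import *
np.set_printoptions(precision=1,suppress=True)
for n in('top','side'):
    p,d=cam(n); C=cloud(n,d); Z=C[...,2]
    def rect(name,box,z0,z1):
        m=(C[...,0]>box[0])&(C[...,0]<box[1])&(C[...,1]>box[2])&(C[...,1]<box[3])&(Z>z0)&(Z<z1)&(d>0)
        m=cv2.morphologyEx(m.astype('u1'),cv2.MORPH_OPEN,np.ones((3,3)))
        k,l,st,_=cv2.connectedComponentsWithStats(m)
        if k<2: print(n,name,'none');return
        m=l==1+np.argmax(st[1:,4]); P=C[m][:,:2].astype('f4'); r=cv2.minAreaRect(P)
        print(n,name,m.sum(),np.array(r[0]),np.array(r[1]),round(r[2],1),'zmed',np.median(Z[m]))
    rect('roof',(540,900,-330,-50),24,36)
    rect('housing',(540,900,-330,-50),68,82)
    rect('all',(500,900,-400,-50),20,90)
    rect('ctrl',(540,900,-400,-50),40,50)
    rect('cap',(430,570,150,350),50,70)
    rect('base',(430,600,150,450),3,30)
    for l in('dispenser','reader','start_top','pusher_knob','film_box','jar_a','jar_b'):
        for q in silhouettes(n,l)[:2]:
            m=q['pixels']; P=C[m&(d>0)]; print(n,l,round(q['p'],2),m.sum(),np.median(P,0),P.min(0),P.max(0))
    hsv=cv2.cvtColor(p,cv2.COLOR_RGB2HSV)
    for nm,lo,hi,z in(('green',(45,120,60),(75,255,255),51),('red',(0,150,80),(8,255,255),70)):
        m=cv2.inRange(hsv,lo,hi); k,l,st,ce=cv2.connectedComponentsWithStats(m)
        for i in range(1,k):
            if st[i,4]>8:
                w=C[l==i]; print(n,nm,st[i,4],ce[i],atz(n,ce[i],z),'zmax',np.percentile(w[:,2],80))
E
```

```text
top roof 1786 [ 647.1 -185. ] [119.6 206.6] 8.7 zmed 30.850163850241685
top housing 1494 [ 743.7 -169.3] [ 81.2 203.7] 8.4 zmed 76.2608145618347
top all 5148 [ 689.5 -204.4] [198.8 258. ] 8.2 zmed 42.64848239946342
top ctrl 216 [ 750.7 -300.4] [102.4  47.6] 9.6 zmed 45.86128200202262
top cap 847 [501.7 240.2] [131.6  61. ] 80.2 zmed 61.65415447174716
top base 547 [525.6 371.8] [115.2  71.3] 73.1 zmed 15.5634274037742
top dispenser 0.87 2171 [506.  278.   19.3] [455.8 116.   -6.5] [571.1 434.4  75.7]
top reader 0.66 2080 [505.3 277.6  20.2] [455.8 116.   -6.5] [567.4 433.2  75.7]
top reader 0.55 5231 [ 692.6 -198.8   42. ] [ 573.4 -342.8   -5.1] [811.8 -63.8  88.8]
top start_top 0.58 84 [ 673.1 -309.6   68.1] [ 659.5 -325.9   59.6] [ 688.8 -295.2   75.6]
top pusher_knob 0.55 369 [522.4 363.6  18.5] [497.6 315.2   1.4] [548.  409.7  75.7]
top pusher_knob 0.55 616 [ 386.5 -416.2   38.1] [ 345.1 -447.2   -3.6] [ 427.5 -365.4   98.2]
top film_box 0.59 1275 [682.4 340.   50.1] [648.6 252.3  -0.6] [723.1 436.   61.8]
top jar_a 0.88 395 [686.4  43.1  93.6] [662.3  13.6   4.6] [723.1  76.9 10
[... 1649 characters left out ...]
  5.1  -1.6] [773.9 135.4  97.6]
side jar_a 0.7 257 [734.  125.2  88.6] [690.8  36.7  -1.9] [836.2 368.1  97.9]
side jar_b 0.78 667 [688.3  20.2  57.3] [662.6   5.1  -1.6] [773.9 135.4  97.6]
side jar_b 0.7 257 [734.  125.2  88.6] [690.8  36.7  -1.9] [836.2 368.1  97.9]
side green 93 [341.1 247. ] [ 682.3 -298.1   51. ] zmax 67.64009447618494
side green 2794 [452.1 302.9] [ 809.8 -539.3   51. ] zmax 71.36217778169336
side red 26 [220.5 150.3] [520.4 348.1  70. ] zmax 68.36988793731898
side red 105 [297.2 159.7] [753.9 182.4  70. ] zmax 95.56289071052876
side red 197 [296.6 172.2] [716.3  91.3  70. ] zmax 95.33229422979295
side red 13 [390.6 290.5] [ 697.5 -487.8   70. ] zmax 40.5516521080354
```

```bash
cat >> h.py <<'E'
def down(yaw):
    c,s=np.cos(np.radians(yaw)),np.sin(np.radians(yaw))
    return R.from_matrix(np.array([[c,s,0],[s,-c,0],[0,0,-1]])).as_rotvec()
DO=np.array([502.,239.5]);DY=79.5
RO=np.array([685.5,-179.3]);RY=8.6
def fr(o,y,x,yy):
    c,s=np.cos(np.radians(y)),np.sin(np.radians(y)); return o+np.array([c*x-s*yy,s*x+c*yy])
def disp(x,y,z): return np.append(fr(DO,DY,x,y),z)
def rdr(x,y,z): return np.append(fr(RO,RY,x,y),z)
E
python3 -c "
from h import *
print(disp(153.5,0,47)); print(delta(disp(153.5,0,130),down(DY)))"
```

```text
[529.97315316 390.42962831  47.        ]
(array([-33.46,  -8.31,  11.23]), array([-0. , -0. , 77.4]))
```

Request:
{"name": "step_arm", "arguments": {"motion": [[-33.46,-8.31,11.23,0,0,77.4],[-33.46,-8.31,11.23,0,0,77.4],[-33.46,-8.31,11.23,0,0,77.4],[-33.46,-8.31,11.23,0,0,77.4],[-33.46,-8.31,11.23,0,0,77.4],[-33.46,-8.31,11.23,0,0,77.4],[-33.46,-8.31,11.23,0,0,77.4],[-33.46,-8.31,11.23,0,0,77.4]], "jaw": 0.6}}

```text
time: 2.7
position: [530.4, 390.0, 129.6]
ee_rot: [2.416, 2.008, -0.001]
force: [-0.4, 0.3, -1.0]
width: 51.4
finger_force: 0.0
```

Request:
{"name": "step_arm", "arguments": {"motion": [[0,0,0,0,0,0],[0,0,0,0,0,0]]}}

```text
time: 2.95
position: [529.1, 391.9, 130.3]
ee_rot: [-2.41, -2.013, -0.001]
force: [-0.0, -0.4, -1.0]
width: 51.1
finger_force: 0.0
```

```bash
python3 - <<'E'
from h import *
print(delta(disp(153.5,0,47),down(DY)))
p,d=cam('top','t1.png');q,_=cam('side','s1.png')
cv2.imwrite('pics/v3.png',np.hstack([cv2.resize(x,(390,400),interpolation=cv2.INTER_CUBIC)[:,:,::-1] for x in(p[120:240,60:177],q[100:220,160:277])]))
E
```

```text
(array([-0.14,  0.11,  8.33]), array([-0. , -0.1,  0.2]))
```

View pics/v3.png

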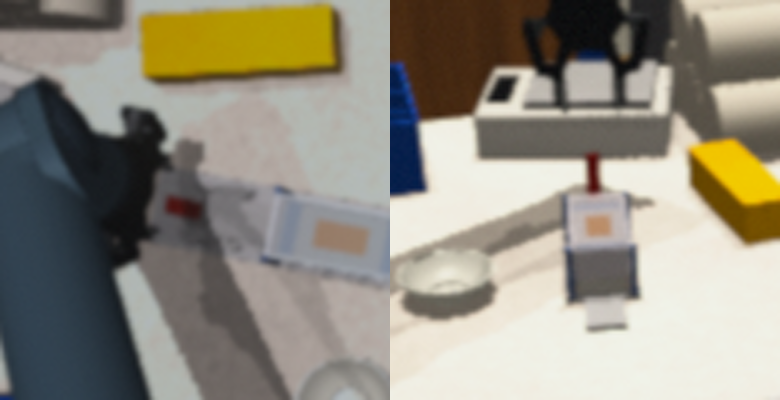

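The knob in the side view (~593,170) sits between the fingers (~563, 618), so I'll go down and grip it.

Request:
{"name": "step_arm", "arguments": {"motion": [[0,0,4,0,0,0],[0,0,8.0,0,0,0],[0,0,8.0,0,0,0]]}}

```text
time: 3.42
position: [526.6, 388.7, 46.3]
ee_rot: [-2.413, -2.011, 0.014]
force: [-0.9, -0.2, -0.2]
width: 51.5
finger_force: 0.0
```

Request:
{"name": "step_arm", "arguments": {"motion": [[0,0,0,0,0,0],[0,0,0,0,0,0],[0,0,0,0,0,0],[0,0,0,0,0,0],[0,0,0,0,0,0],[0,0,0,0,0,0]], "jaw": 0, "squeeze": 25}}

```text
time: 4.18
position: [527.5, 392.6, 52.3]
ee_rot: [-2.409, -2.01, 0.003]
force: [-7.2, -0.9, 4.8]
width: 15.7
finger_force: 26.0
```

```bash
python3 - <<'E'
from h import *
s=get_state();print({k:np.round(s[k],2) for k in('position','force','width','finger_force','wrist_torque')})
p,d=cam('side','s2.png')
for l in('apron','pusher_knob'):print([(q['uv'],q['p']) for q in tip_of('side',l)])
E
```

```text
{'position': array([527.52, 392.63,  52.29]), 'force': array([-7.18, -0.94,  4.76]), 'width': np.float64(15.71), 'finger_force': np.float64(26.03), 'wrist_torque': array([-0.09,  1.17,  0.09])}
[([221.9, 192.3], 0.57)]
[([296.0, 224.7], 0.72), ([219.1, 146.6], 0.47)]
```

Request:
{"name": "step_arm", "arguments": {"motion": [[0,-0.25,0,0,0,0],[-0.8,-0.24,0,0,0,0],[-1.8,-0.22,0,0,0,0],[-2.8,-0.2,0,0,0,0],[-3.8,-0.2,0,0,0,0],[-4.8,-0.18,0,0,0,0],[-5.8,-0.17,0,0,0,0],[-6.6,-0.16,0,0,0,0]]}}

```text
time: 5.32
position: [517.4, 334.2, 52.4]
ee_rot: [-2.407, -2.008, -0.021]
force: [1.0, 17.4, -4.7]
width: 15.5
finger_force: 24.8
```

Request:
{"name": "step_arm", "arguments": {"motion": [[0,0,0,0,0,0],[0,0,0,0,0,0],[0,0,0,0,0,0]]}}

```text
time: 5.7
position: [517.4, 334.3, 52.4]
ee_rot: [-2.406, -2.011, -0.019]
force: [0.3, 11.7, 0.3]
width: 15.5
finger_force: 25.4
```

```bash
python3 - <<'E'
from h import *
s=get_state();print({k:np.round(s[k],2) for k in('position','force','width','finger_force')})
p,d=cam('side','s3.png')
p2,d=cam('top','t3.png')
cv2.imwrite('pics/v4.png',np.hstack([cv2.resize(x,(390,400),interpolation=cv2.INTER_CUBIC)[:,:,::-1] for x in(p2[130:250,100:217],p[100:220,160:277])]))
E
```

```text
{'position': array([517.44, 334.31,  52.35]), 'force': array([ 0.28, 11.66,  0.28]), 'width': np.float64(15.48), 'finger_force': np.float64(25.45)}
```

View pics/v4.png

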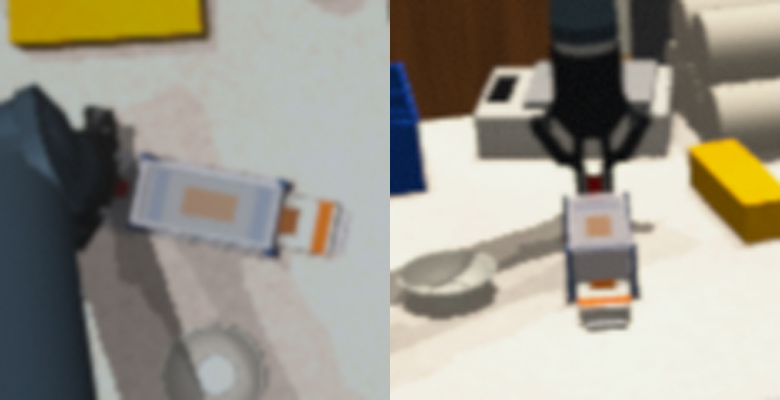

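The orange cassette sticks out ~55 mm onto the apron (left crop 290–348). I'll draw the pusher back with the same grip.

Request:
{"name": "step_arm", "arguments": {"motion": [[1.0,-0.01,0,0,0,0],[2.0,-0.03,0,0,0,0],[3.0,-0.04,0,0,0,0],[4.0,-0.06,0,0,0,0],[5.0,-0.07,0,0,0,0],[6.0,-0.08,0,0,0,0],[6.9,-0.1,0,0,0,0],[6.9,-0.1,0,0,0,0]]}}

```text
time: 6.8
position: [528.0, 395.4, 52.2]
ee_rot: [-2.412, -2.01, -0.003]
force: [-4.7, 0.5, 7.5]
width: 15.8
finger_force: 26.7
```

Request:
{"name": "step_arm", "arguments": {"motion": [[0,0,0,0,0,0],[0,0,0,0,0,0]]}}

```text
time: 7.05
position: [528.1, 395.4, 52.2]
ee_rot: [-2.412, -2.009, -0.004]
force: [-5.7, 1.7, 6.9]
width: 15.6
finger_force: 26.7
```

Request:
{"name": "step_arm", "arguments": {"motion": [[0,0,0,0,0,0],[0,0,0,0,0,0],[0,0,0,0,0,0],[0,0,-4,0,0,0],[0,0,-8,0,0,0],[0,0,-8,0,0,0]], "jaw": 0.5}}

```text
time: 7.8
position: [531.3, 395.1, 134.3]
ee_rot: [2.416, 2.008, 0.014]
force: [-0.7, -0.5, -0.3]
width: 42.6
finger_force: 0.0
```

```bash
sed -i 's/DY=79.5/DY=80.3/' h.py; python3 - <<'E'
from h import *
p,d=cam('side'); C=cloud('side',d)
for l in('apron','pusher_knob'):print([(q['uv'],q['p'],atz('side',q['uv'],70)) for q in tip_of('side',l)])
for n in('top','side'):
  p,d=cam(n,n+'4.png');C=cloud(n,d);h=cv2.cvtColor(p,cv2.COLOR_RGB2HSV)
  m=cv2.inRange(h,(8,140,120),(20,255,255));k,l,st,ce=cv2.connectedComponentsWithStats(m)
  for i in range(1,k):
    if st[i,4]>10:print(n,st[i,4],ce[i],atz(n,ce[i],22),C[int(ce[i][1]),int(ce[i][0])])
print(disp(-95,0,150),delta(disp(-97,0,100),down(DY)))
E
```

```text
[([220.6, 191.7], 0.83, array([454.21179441,  37.52446738,  70.        ]))]
[([221.6, 145.1], 0.37, array([534.79241798, 395.93031024,  70.        ]))]
top 46 [196.06521739 197.86956522] [485.00841822 136.88931665  22.        ] [487.99624695 137.69742464  17.19676413]
top 18 [185.77777778 196.        ] [490.37481091 169.41753972  22.        ] [490.27800141 171.72319944  23.06148979]
side 76 [334.57894737  61.17105263] [1705.47643267 1860.77892286   22.        ] [1359.34913293 1174.65023089  173.96112789]
side 34 [303.70588235  63.70588235] [1458.76189665 1858.3785654    22.        ] [1169.00813656 1169.76247341  177.55681427]
side 34 [277.82352941  65.70588235] [1260.60374565 1860.41689848   22.        ] [1022.57435785 1186.11359368  174.32051742]
side 62 [246.90322581  68.16129032] [1030.91599185 1860.70418461   22.        ] [ 841.71661413 1169.91112341  175.00945315]
side 45 [339.22222222 124.8       ] [1112.67951328  580.77896637   22.        ] [1419.32027657 1165.83056614 -202.64532929]
side 36 [317.33333333 127.69444444] [1004.71285311  577.47149878   22.        ] [1273.79683438 1165.39148561 -204.90187239]
side 12 [223.5 184.5] [490.00723791 171.64642399  22.        ] [489.76409873 178.65736463  20.45001379]
side 24 [224.25       189.83333333] [484.22596782 134.15994621  22.        ] [484.92192605 141.19036559  21.3753208 ]
side 462 [318.68614719 350.72943723] [ 514.26861661 -548.03270749   22.        ] [ 516.056467   -541.59718672   16.211573  ]
[485.99350894 145.85817044 150.        ] (array([-25.23,   0.48,   2.88]), array([-0.1,  0.2, -0.8]))
```

Request:
{"name": "step_arm", "arguments": {"motion": [[-6,0.1,0,0,0,0],[-12,0.2,0.5,0,0,0],[-18,0.3,1,0,0,-0.8],[-24,0.4,2,0,0,-0.8],[-25.2,0.5,3,0,0,-0.8],[-25.2,0.5,3,0,0,-0.8],[-25.2,0.5,3,0,0,-0.8]], "jaw": 0.85}}

```text
time: 8.93
position: [487.5, 147.4, 99.9]
ee_rot: [-2.398, -2.03, -0.001]
force: [-0.9, 0.0, 1.5]
width: 72.5
finger_force: 0.0
```

```bash
python3 - <<'E'
from h import *
s=get_state();print(s['position'],s['width']); print(delta(disp(-97,0,11),down(DY)))
p,d=cam('side','s5.png')
s=get_state();print(s['position']); print(delta(disp(-97,0,11),down(DY)))
E
```

```text
[487.53135437 147.42016138  99.92600669] 72.52844065250918
(array([-0.39, -0.13,  8.89]), array([ 0. , -0. ,  0.2]))
[487.71096446 147.67966257 100.16208872]
(array([-0.42, -0.15,  8.92]), array([ 0. , -0.1,  0.2]))
```

Request:
{"name": "step_arm", "arguments": {"motion": [[-0.4,-0.1,3,0,0,0],[-0.4,-0.15,6,0,0,0],[-0.4,-0.15,8,0,0,0],[-0.4,-0.15,8.7,0,0,0],[-0.4,-0.15,8.7,0,0,0]]}}

```text
time: 9.6
position: [485.3, 142.5, 13.0]
ee_rot: [-2.399, -2.028, -0.0]
force: [0.5, -0.5, -0.6]
width: 72.5
finger_force: 0.0
```

Request:
{"name": "step_arm", "arguments": {"motion": [[0,0,0,0,0,0],[0,0,0,0,0,0],[0,0,0,0,0,0],[0,0,0,0,0,0],[0,0,0,0,0,0],[0,0,0,0,0,0]], "jaw": 0, "squeeze": 50}}

```text
time: 10.35
position: [486.1, 142.1, 14.2]
ee_rot: [2.4, 2.026, 0.004]
force: [-1.5, 1.7, 6.1]
width: 49.2
finger_force: 53.0
```

```bash
python3 - <<'E'
from h import *
s=get_state();print({k:np.round(s[k],2) for k in('position','force','width','finger_force')})
p,d=cam('side')
q,_=cam('top')
cv2.imwrite('pics/v5.png',np.hstack([cv2.resize(x,(390,400),interpolation=cv2.INTER_CUBIC)[:,:,::-1] for x in(q[130:250,100:217],p[110:230,160:277])]))
E
```

```text
{'position': array([486.07, 142.11,  14.24]), 'force': array([-1.51,  1.74,  6.06]), 'width': np.float64(49.15), 'finger_force': np.float64(52.97)}
```

View pics/v5.png

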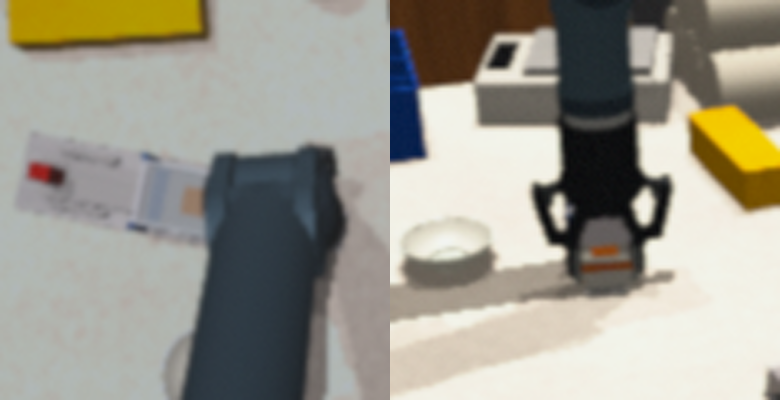

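Cassette 1 is gripped (width 49 mm) and the knob is drawn back, at left crop (45,175). I'll draw the cassette straight out.

Request:
{"name": "step_arm", "arguments": {"motion": [[-1,0,0,0,0,0],[-2.3,0,0,0,0,0],[-3.6,0,0,0,0,0],[-5,0,0,0,0,0],[-6.4,0,0,0,0,0],[-8,0,0,0,0,0],[-10,0,0,0,0,0],[-11,0,-1,0,0,0]]}}

```text
time: 11.45
position: [463.9, 29.9, 22.2]
ee_rot: [-2.403, -2.023, 0.008]
force: [-0.8, -0.5, -0.6]
width: 48.7
finger_force: 52.1
```

Request:
{"name": "step_arm", "arguments": {"motion": [[0,0,-4,0,0,0],[0,0,-6,0,0,0],[0,0,-6,0,0,0],[0,0,-6,0,0,0]]}}

```text
time: 11.95
position: [465.0, 32.4, 82.0]
ee_rot: [-2.4, -2.025, 0.004]
force: [0.3, -0.0, -0.8]
width: 49.5
finger_force: 33.9
```

```bash
python3 - <<'E'
from h import *
s=get_state();print({k:np.round(s[k],2) for k in('position','force','width','finger_force','joint_pos')})
p,d=cam('side')
q,_=cam('top')
cv2.imwrite('pics/v6.png',np.hstack([cv2.resize(x,(390,400),interpolation=cv2.INTER_CUBIC)[:,:,::-1] for x in(q[130:250,130:247],p[110:230,190:307])]))
# hover: cassette leading end 25mm before mouth: centre at rx=-185 ; tcp 42 behind
print(delta(rdr(-100-25-60-42.5,0,50),down(RY)))
E
```

```text
{'position': array([465.05,  32.42,  82.01]), 'force': array([ 0.34, -0.  , -0.78]), 'width': np.float64(49.47), 'finger_force': np.float64(33.91), 'joint_pos': array([-0.6 ,  0.29,  0.49,  2.17, -0.2 ,  0.73, -0.14])}
(array([-24.31,   3.7 ,   3.2 ]), array([-0.1,  0.2, 71.7]))
```

View pics/v6.png

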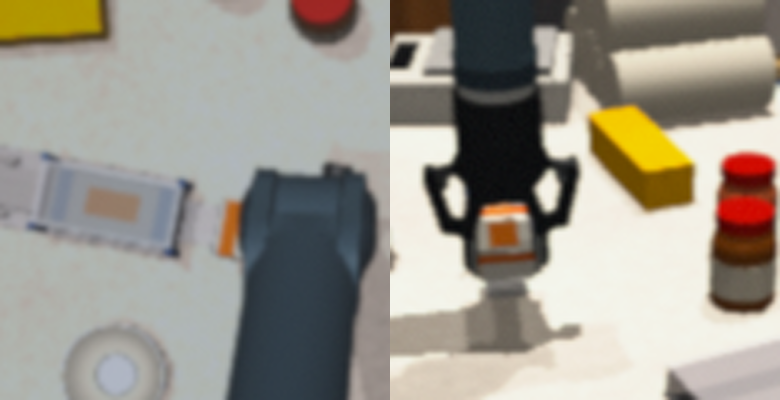

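```bash
python3 - <<'E'
from h import *
print(rdr(-228,64,40),delta(rdr(-228,64,40),down(RY)),get_state()['finger_force'])
E
```

```text
[ 450.49328314 -150.11364992   40.        ] (array([-18.24,   1.65,   4.19]), array([-0.1,  0.2, 71.7])) 34.13468778133392
```

Request:
{"name": "step_arm", "arguments": {"motion": [[-3,0.2,0,0,0,10],[-6,0.4,0,0,0,20],[-9,0.8,0,0,0,30],[-12,1.2,0,0,0,40],[-15,1.4,0,0,0,50],[-18.2,1.65,0.5,0,0,60],[-18.2,1.65,1,0,0,70],[-18.2,1.65,2,0,0,71.7]], "squeeze": 60}}

```text
time: 13.05
position: [451.6, -149.6, 62.0]
ee_rot: [3.132, 0.236, -0.002]
force: [-0.2, -0.0, 0.0]
width: 48.6
finger_force: 68.0
```

Request:
{"name": "step_arm", "arguments": {"motion": [[0,0,2,0,0,0],[0,0,2,0,0,0],[0,0,2,0,0,0]]}}

```text
time: 13.42
position: [452.0, -148.9, 42.8]
ee_rot: [-3.132, -0.239, 0.001]
force: [0.1, 0.3, -0.3]
width: 48.4
finger_force: 67.9
```

```bash
cat >> h.py <<'E'
def cass(n,box=(420,600,-340,-40),z=(20,100)):
    """band/window pixels etc: fit top face of held cassette from depth+colour (white/orange/yellow/blue on top)"""
    p,d=read_camera(n);C=cloud(n,d);m=(d>0)
    for i,(a,b) in enumerate((box[:2],box[2:],z)): m&=(C[...,i]>a)&(C[...,i]<b)
    return p,d,C,m
E
python3 - <<'E'
from h import *
s=get_state();print({k:np.round(s[k],2) for k in('position','force','width','finger_force')}, delta(rdr(-228,64,40),down(RY)))
p,d=cam('side','s6.png'); 
q,d2=cam('top','t6.png')
for l in('cassette1',):
  for n in('side','top'):
    print(n,[(np.round(x['uv']),round(x['p'],2)) for x in tip_of(n,l)])
cv2.imwrite('pics/v7.png',np.hstack([cv2.resize(x,(395,500),interpolation=cv2.INTER_CUBIC)[:,:,::-1] for x in(q[110:250,230:340],p[160:300,220:330])]))
E
```

```text
{'position': array([ 452.04, -148.91,   42.81]), 'force': array([ 0.15,  0.25, -0.28]), 'width': np.float64(48.41), 'finger_force': np.float64(67.89)} (array([-0.17,  0.1 ,  0.28]), array([-0. ,  0. ,  0.1]))
side [(array([250., 232.]), 0.75), (array([262., 165.]), 0.57)]
top [(array([286., 192.]), 0.67)]
```

View pics/v7.png

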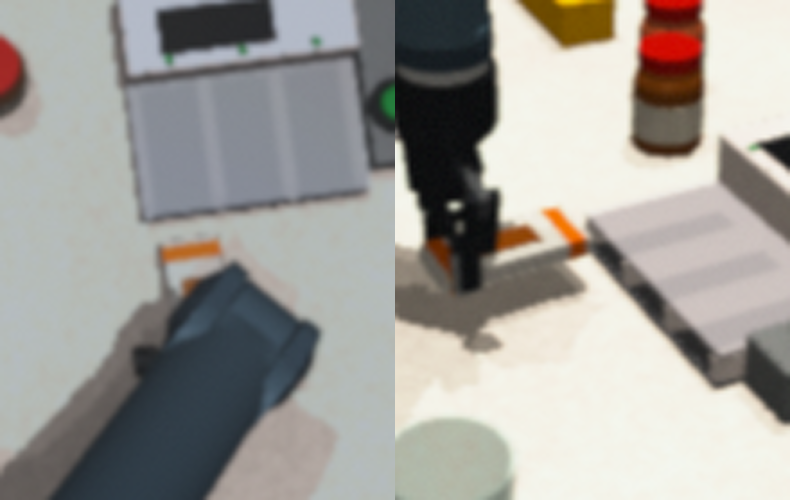

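The top view shows the leading orange band at crop (190,250), in front of bay 1 and level, and the side view agrees. I'll measure the band in the reader frame.

```bash
cat >> h.py <<'E'
HSV={1:((8,130,100),(20,255,255)),2:((22,110,100),(34,255,255)),3:((98,110,60),(125,255,255))}
def band(n,c,zt,roi,img=None):
    p,d=read_camera(n) if img is None else img
    m=cv2.inRange(cv2.cvtColor(p,cv2.COLOR_RGB2HSV),*HSV[c]); k=np.zeros_like(m);k[roi[1]:roi[3],roi[0]:roi[2]]=1;m*=k
    K,l,st,ce=cv2.connectedComponentsWithStats(m); out=[]
    for i in range(1,K):
        if st[i,4]<12: continue
        v,u=np.nonzero(l==i); W=np.array([atz(n,(a,b),zt)[:2] for a,b in zip(u,v)])
        c_,s_=np.cos(np.radians(RY)),np.sin(np.radians(RY)); Q=(W-RO)@np.array([[c_,-s_],[s_,c_]])
        w,E=np.linalg.eigh(np.cov(Q.T)); e=E[:,1]*np.sign(E[1,1]); dz=cloud(n,d)[l==i][:,2]
        print(n,'n',st[i,4],'reader xy',np.round(Q.mean(0),1),'yawerr',round(float(np.degrees(np.arctan2(-e[0],e[1]))),1),'len',round(float(np.sqrt(12*w[1])),1),'ymin/max',np.round(np.percentile(Q[:,1],[3,97]),1),'z',np.round(np.median(dz),1))
E
python3 - <<'E'
from h import *
band('top',1,50,(265,150,300,200)); band('side',1,50,(255,205,280,240))
s=get_state();print(s['position'])
E
```

```text
top n 56 reader xy [-133.    66.8] yawerr 0.5 len 49.2 ymin/max [43.5 90. ] z 52.1
side n 66 reader xy [-135.2   56.5] yawerr -6.1 len 65.1 ymin/max [25.8 86.2] z 50.5
side n 17 reader xy [-165.2   64.7] yawerr -16.0 len 22.3 ymin/max [56.7 75.7] z 51.7
[ 452.57330667 -149.20079503   43.42717599]
```

Request:
{"name": "step_arm", "arguments": {"motion": [[0,0.2,1,0,0,0.3],[0,0.2,2,0,0,0.3],[0,0.2,2.7,0,0,0.3],[0,0.2,2.7,0,0,0.3],[0,0.2,2.7,0,0,0.3]]}}

```text
time: 14.35
position: [452.4, -151.3, 15.9]
ee_rot: [3.133, 0.228, -0.0]
force: [-0.7, 0.3, -1.1]
width: 48.6
finger_force: 67.9
```

Request:
{"name": "step_arm", "arguments": {"motion": [[0.8,0,0,0,0,0],[1.6,0,0,0,0,0],[2.4,0,0,0,0,0],[3.2,0,0,0,0,0],[4,0,0,0,0,0]]}}

```text
time: 14.98
position: [492.6, -145.1, 15.9]
ee_rot: [-3.133, -0.229, 0.0]
force: [-1.0, 0.3, -0.5]
width: 48.8
finger_force: 67.8
```

```bash
python3 - <<'E'
from h import *
s=get_state();print({k:np.round(s[k],2) for k in('position','force','width','finger_force','wrist_torque')},delta(rdr(-123,64,15.5),down(RY)))
im=cam('top','t7.png');band('top',1,23,(265,130,300,200),im)
p,d=cam('side','s7.png')
cv2.imwrite('pics/v8.png',np.hstack([cv2.resize(x,(395,500),interpolation=cv2.INTER_CUBIC)[:,:,::-1] for x in(im[0][110:250,230:340],p[160:300,220:330])]))
E
```

```text
{'position': array([ 492.6 , -145.13,   15.93]), 'force': array([-0.98,  0.31, -0.53]), 'width': np.float64(48.82), 'finger_force': np.float64(67.84), 'wrist_torque': array([ 0.05,  0.06, -0.01])} (array([ 6.26, -0.16,  0.04]), array([-0. ,  0. , -0.3]))
```

View pics/v8.png

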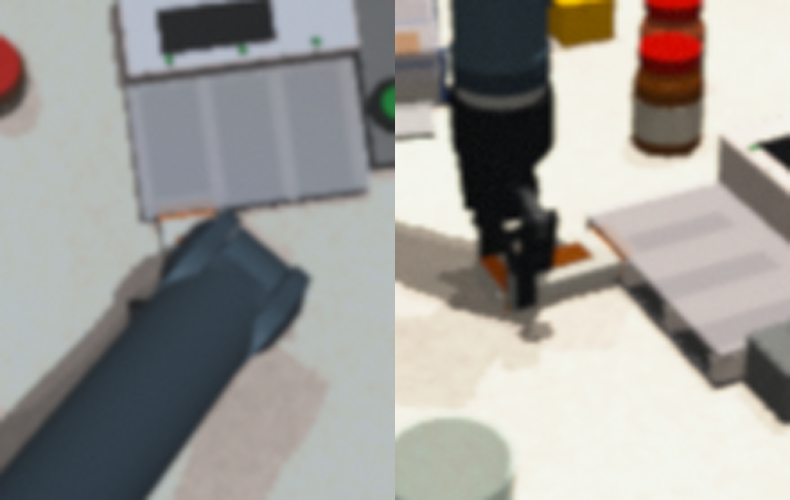

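The leading end is in the mouth (side crop (620,255)) with almost no force. I'll go on inserting.

Request:
{"name": "step_arm", "arguments": {"motion": [[0.7,0,0,0,0,0],[1.4,0,0,0,0,0],[2,0,0,0,0,0]]}}

```text
time: 15.45
position: [512.1, -142.1, 15.9]
ee_rot: [-3.133, -0.229, 0.001]
force: [-0.1, 0.9, -0.8]
width: 48.5
finger_force: 67.9
```

Request:
{"name": "step_arm", "arguments": {"motion": [[0.8,0,0,0,0,0],[1.6,0,0,0,0,0],[2.4,0,0,0,0,0],[3.2,0,0,0,0,0],[4.2,0,0,0,0,0]]}}

```text
time: 16.08
position: [553.2, -135.6, 15.6]
ee_rot: [-3.132, -0.228, 0.003]
force: [-2.1, 3.7, -0.9]
width: 48.6
finger_force: 67.9
```

Request:
{"name": "step_arm", "arguments": {"motion": [[0,0,0,0,0,0],[0,0,0,0,0,0],[0,0,0,0,0,0],[0,0,-2,0,0,0],[0,0,-5,0,0,0],[-3,0,-6,0,0,0],[-6.5,0,-6,0,0,0],[-6.5,0,-6,0,0,0]], "jaw": 0.75}}

```text
time: 17.08
position: [486.0, -146.8, 76.8]
ee_rot: [-3.132, -0.221, 0.002]
force: [-0.2, 0.3, 0.4]
width: 64.3
finger_force: 0.0
```

Request:
{"name": "step_arm", "arguments": {"motion": [[0,0,0,0,0,0],[0,0,2,0,0,0],[0,0,4,0,0,0],[0,0,5.4,0,0,0],[0,0,5.4,0,0,0],[0,0,5.4,0,0,0]], "jaw": 0}}

```text
time: 17.82
position: [489.4, -146.2, 22.1]
ee_rot: [3.133, 0.228, 0.0]
force: [-0.6, -0.1, -0.2]
width: 0.1
finger_force: 0.0
```

```bash
python3 - <<'E'
from h import *
s=get_state();print({k:np.round(s[k],2) for k in('position','force','width')},delta(rdr(-111,64,20),down(RY)))
im=cam('top','t8.png');p,d=cam('side','s8.png')
cv2.imwrite('pics/v9.png',np.hstack([cv2.resize(x,(395,500),interpolation=cv2.INTER_CUBIC)[:,:,::-1] for x in(im[0][110:250,230:340],p[160:300,220:330])]))
E
```

```text
{'position': array([ 489.36, -146.15,   22.08]), 'force': array([-0.6 , -0.09, -0.2 ]), 'width': np.float64(0.11)} (array([ 7.8 , -0.23,  0.21]), array([ 0. , -0. , -0.3]))
```

View pics/v9.png

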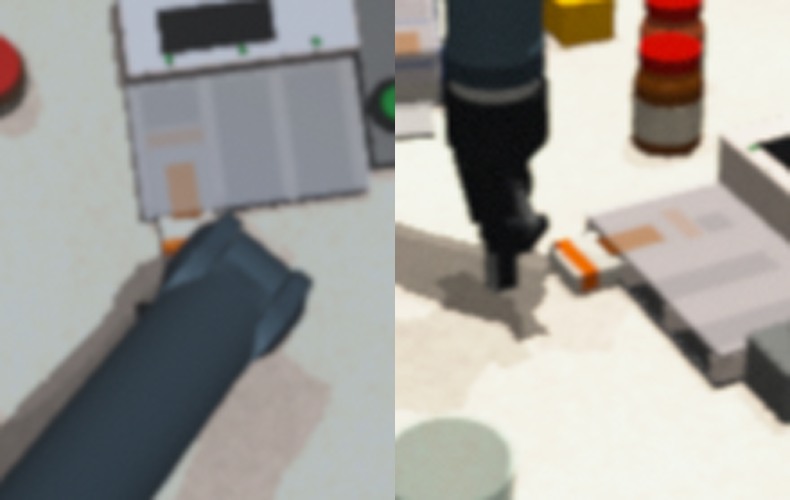

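The cassette is about 80 mm in and straight. I'll push it home with closed fingers.

Request:
{"name": "step_arm", "arguments": {"motion": [[1,-0.1,0,0,0,0],[2,-0.1,0,0,0,0],[3,-0.1,0,0,0,0],[4,-0.1,0,0,0,0],[5,-0.1,0,0,0,0],[6,-0.1,0,0,0,0],[7,-0.1,0,0,0,0],[7.5,-0.1,0,0,0,0]]}}

```text
time: 18.92
position: [564.0, -133.6, 21.9]
ee_rot: [3.133, 0.229, 0.001]
force: [-1.6, -0.4, -0.1]
width: 0.1
finger_force: 0.4
```

Request:
{"name": "step_arm", "arguments": {"motion": [[0.2,0,0,0,0,0],[0.4,0,0,0,0,0]]}}

```text
time: 19.18
position: [565.4, -133.5, 21.7]
ee_rot: [-3.132, -0.227, 0.005]
force: [-4.6, -0.2, 3.6]
width: -0.2
finger_force: 2.3
```

Request:
{"name": "step_arm", "arguments": {"motion": [[0.3,0,0,0,0,0],[0.5,0,0,0,0,0],[0.5,0,0,0,0,0]]}}

```text
time: 19.55
position: [565.5, -133.7, 20.8]
ee_rot: [-3.131, -0.225, 0.019]
force: [-10.1, -0.4, 6.8]
width: -0.3
finger_force: 5.0
```

```bash
python3 - <<'E'
from h import *
s=get_state();c,sn=np.cos(np.radians(RY)),np.sin(np.radians(RY));print((s['position'][:2]-RO)@[c,sn],s['force'])
im=cam('top','t9.png');p,d=cam('side','s9.png')
cv2.imwrite('pics/v10.png',np.hstack([cv2.resize(x,(395,500),interpolation=cv2.INTER_CUBIC)[:,:,::-1] for x in(im[0][110:250,230:340],p[160:300,220:330])]))
E
```

```text
-111.82063144052692 [-10.14108763  -0.37737091   6.82869307]
```

View pics/v10.png

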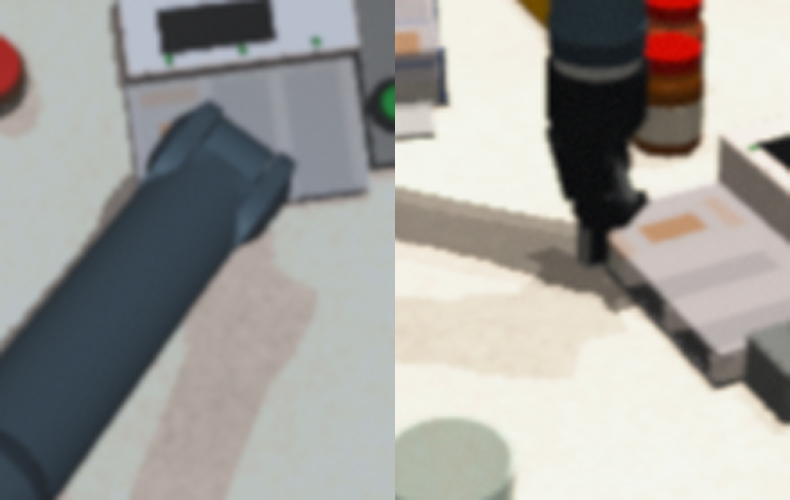

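Cassette 1 is home: the stop came at the expected depth with 10 N. I'll back off and return to the knob.

Request:
{"name": "step_arm", "arguments": {"motion": [[-2,0,0,0,0,0],[-4,0,-2,0,0,0],[-5,0,-6,0,0,0],[-6,0,-12,0,0,0],[-6,0,-12,0,0,0]], "jaw": 0.5}}

```text
time: 20.27
position: [516.3, -143.3, 146.8]
ee_rot: [3.132, 0.225, 0.018]
force: [0.4, 0.1, -0.3]
width: 42.5
finger_force: 0.0
```

```bash
python3 - <<'E'
from h import *
s=get_state();print(s['position'],delta(disp(156,0,140),down(DY)))
im=cam('top','t10.png')
band('top',1,21,(240,120,330,190),im)
E
```

```text
[ 516.27082628 -143.28803815  146.84041334] (array([  8.84, -52.94,   0.68]), array([  0.5,  -0.5, -72.1]))
```

Request:
{"name": "step_arm", "arguments": {"motion": [[0,-5,0.7,0,0,-9],[1,-11,0.7,0,0,-18],[2.2,-17,0.7,0,0,-27],[3.5,-23,0.7,0,0,-36],[5,-29,0.7,0,0,-45],[6,-35,0.7,0,0,-54],[7,-41,0.7,0,0,-63],[8.2,-47,0.7,0,0,-72.1]]}}

```text
time: 21.32
position: [524.7, 337.4, 133.1]
ee_rot: [-2.393, -2.034, 0.003]
force: [1.3, -0.4, 0.1]
width: 42.8
finger_force: 0.0
```

```bash
python3 - <<'E'
from h import *
s=get_state();print(s['position'],delta(disp(156,0,50),down(DY)))
p,d=cam('top','t11.png');q,_=cam('side','s11.png')
cv2.imwrite('pics/v11.png',np.hstack([cv2.resize(x,(390,400),interpolation=cv2.INTER_CUBIC)[:,:,::-1] for x in(p[130:250,100:217],q[110:230,160:277])]))
E
```

```text
[524.65484346 337.43547515 133.08464237] (array([ 5.58, -0.53,  8.3 ]), array([-0.1,  0.1,  0.4]))
```

View pics/v11.png

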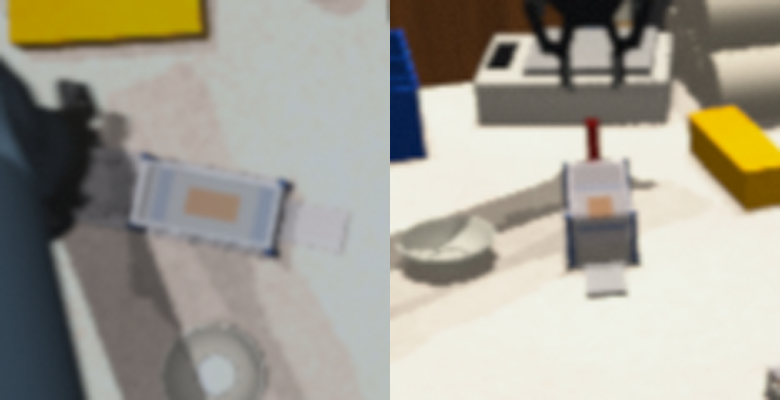

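The stack has dropped: its window sits lower in the side view, at (598,207). The blue cassette is on top and the apron is empty. I'll grip the knob again.

Request:
{"name": "step_arm", "arguments": {"motion": [[5.5,-0.5,0,0,0,0.4],[5.5,-0.5,0,0,0,0.4],[5.5,-0.5,0,0,0,0.4]]}}

```text
time: 21.8
position: [529.1, 390.3, 133.1]
ee_rot: [2.405, 2.02, -0.004]
force: [0.1, -0.1, 0.4]
width: 42.7
finger_force: 0.0
```

```bash
python3 -c "
from h import *
s=get_state();print(s['position'],delta(disp(156,0,50),down(DY)))"
```

```text
[529.10709174 390.25778568 133.13738437] (array([ 0.3 , -0.12,  8.31]), array([-0.1,  0.1, -0.2]))
```

Request:
{"name": "step_arm", "arguments": {"motion": [[0.3,-0.1,4,0,0,0],[0.3,-0.1,8.2,0,0,0],[0.3,-0.1,8.2,0,0,0]]}}

```text
time: 22.18
position: [526.4, 389.3, 48.4]
ee_rot: [2.408, 2.016, -0.017]
force: [0.5, -0.5, -0.8]
width: 42.7
finger_force: 0.0
```

Request:
{"name": "step_arm", "arguments": {"motion": [[0,0,0,0,0,0],[0,0,0,0,0,0],[0,0,0,0,0,0],[0,0,0,0,0,0],[0,0,0,0,0,0]], "jaw": 0, "squeeze": 40}}

```text
time: 22.8
position: [527.7, 393.9, 54.6]
ee_rot: [-2.404, -2.019, 0.004]
force: [-5.8, -1.0, 1.7]
width: 15.2
finger_force: 41.6
```

Request:
{"name": "step_arm", "arguments": {"motion": [[0,-0.2,0,0,0,0],[-0.8,-0.2,0,0,0,0],[-1.8,-0.2,0,0,0,0],[-2.8,-0.2,0,0,0,0],[-3.8,-0.2,0,0,0,0],[-4.8,-0.2,0,0,0,0],[-5.8,-0.2,0,0,0,0],[-6.6,-0.2,0,0,0,0]]}}

```text
time: 23.8
position: [517.1, 332.6, 54.7]
ee_rot: [-2.404, -2.018, -0.012]
force: [1.6, 15.7, -2.6]
width: 15.2
finger_force: 41.0
```

Request:
{"name": "step_arm", "arguments": {"motion": [[-0.1,0,0,0,0,0],[-0.1,0,0,0,0,0]]}}

```text
time: 24.05
position: [517.1, 332.7, 54.6]
ee_rot: [-2.402, -2.02, -0.013]
force: [0.0, 10.1, 2.5]
width: 15.5
finger_force: 41.7
```

Request:
{"name": "step_arm", "arguments": {"motion": [[1.0,0,0,0,0,0],[2.0,0,0,0,0,0],[3.0,0,0,0,0,0],[4.0,0,0,0,0,0],[5.0,0,0,0,0,0],[6.0,0,0,0,0,0],[7.1,0,0,0,0,0],[7.1,0,0,0,0,0]]}}

```text
time: 25.05
position: [527.7, 393.9, 54.4]
ee_rot: [2.406, 2.017, -0.011]
force: [-7.8, -3.8, 13.4]
width: 15.1
finger_force: 43.3
```

Request:
{"name": "step_arm", "arguments": {"motion": [[0,0,0,0,0,0],[0,0,0,0,0,0],[0,0,0,0,0,0],[0,0,-4,0,0,0],[0,0,-8,0,0,0],[0,0,-8,0,0,0]], "jaw": 0.5}}

```text
time: 25.8
position: [531.5, 399.4, 137.3]
ee_rot: [2.406, 2.019, 0.014]
force: [-0.1, 0.1, -0.2]
width: 42.8
finger_force: 0.0
```

```bash
cat >> h.py <<'E'
def dband(n,c,zt=22,roi=(150,150,260,230)):
    p,d=read_camera(n)
    m=cv2.inRange(cv2.cvtColor(p,cv2.COLOR_RGB2HSV),*HSV[c]); k=np.zeros_like(m);k[roi[1]:roi[3],roi[0]:roi[2]]=1;m*=k
    K,l,st,ce=cv2.connectedComponentsWithStats(m); a=np.radians(DY)
    for i in range(1,K):
        if st[i,4]<10: continue
        w=atz(n,ce[i],zt)[:2]-DO; print(n,st[i,4],'disp xy',np.round([w@[np.cos(a),np.sin(a)],w@[-np.sin(a),np.cos(a)]],1))
E
python3 - <<'E'
from h import *
for n in('top','side'):
  for c in(1,2,3): print(c);dband(n,c)
print(delta(disp(-97,0,100),down(DY)),get_state()['position'])
E
```

```text
1
top 22 disp xy [-70.9  -1.5]
2
top 58 disp xy [-104.    -2.2]
3
1
side 35 disp xy [ 143.2 -128.6]
side 14 disp xy [-69.1  -1.3]
2
side 18 disp xy [ 189.5 -144.6]
side 39 disp xy [-105.5    2.2]
3
side 158 disp xy [228.6 237.9]
(array([-25.67,   0.31,   3.18]), array([-0.1,  0.2, -0.3])) [527.13924127 397.27317973 131.0628122 ]
```

Yellow is out at the same place. I'll repeat the grasp.

Request:
{"name": "step_arm", "arguments": {"motion": [[-6,0.1,0,0,0,0],[-12,0.1,0.5,0,0,0],[-18,0.2,1,0,0,-0.3],[-24,0.3,2,0,0,-0.3],[-25.7,0.3,3,0,0,-0.3],[-25.7,0.3,3,0,0,-0.3],[-25.7,0.3,3,0,0,-0.3]], "jaw": 0.85}}

```text
time: 26.98
position: [487.2, 146.8, 103.1]
ee_rot: [-2.398, -2.029, -0.002]
force: [-0.6, 0.9, -0.3]
width: 72.5
finger_force: 0.0
```

```bash
python3 -c "
from h import *
s=get_state();print(s['position'],delta(disp(-98,0,12.5),down(DY)))"
```

```text
[487.2221577  146.76332779 103.06509805] (array([-0.42, -0.11,  9.06]), array([ 0. , -0.1,  0.2]))
```

Request:
{"name": "step_arm", "arguments": {"motion": [[-0.4,-0.1,3,0,0,0],[-0.4,-0.1,6,0,0,0],[-0.4,-0.1,8.4,0,0,0],[-0.4,-0.1,9.0,0,0,0],[-0.4,-0.1,9.0,0,0,0]]}}

```text
time: 27.6
position: [485.5, 142.1, 13.1]
ee_rot: [-2.399, -2.029, -0.001]
force: [-0.2, -0.7, 0.5]
width: 72.8
finger_force: 0.0
```

Request:
{"name": "step_arm", "arguments": {"motion": [[0,0,0,0,0,0],[0,0,0,0,0,0],[0,0,0,0,0,0],[0,0,0,0,0,0],[0,0,0,0,0,0],[0,0,0,0,0,0]], "jaw": 0, "squeeze": 60}}

```text
time: 28.35
position: [485.8, 141.4, 14.4]
ee_rot: [-2.4, -2.027, -0.003]
force: [-2.0, -0.3, 6.7]
width: 49.0
finger_force: 63.7
```

Request:
{"name": "step_arm", "arguments": {"motion": [[-1,0,0,0,0,0],[-2.3,0,0,0,0,0],[-3.6,0,0,0,0,0],[-5,0,0,0,0,0],[-6.4,0,0,0,0,0],[-8,0,0,0,0,0],[-10,0,0,0,0,0],[-11,0,-1,0,0,0]]}}

```text
time: 29.35
position: [464.5, 29.0, 22.4]
ee_rot: [-2.404, -2.022, 0.006]
force: [-0.2, 0.7, -0.5]
width: 48.6
finger_force: 63.0
```

Request:
{"name": "step_arm", "arguments": {"motion": [[0,0,-3,0,0,0],[0,0,-5,0,0,0],[0,0,-5,0,0,0]]}}

```text
time: 29.72
position: [467.1, 31.2, 74.0]
ee_rot: [2.401, 2.024, 0.003]
force: [0.0, -0.4, -0.1]
width: 48.7
finger_force: 63.0
```

```bash
python3 - <<'E'
from h import *
s=get_state();print(s['position'],s['finger_force'],delta(rdr(-228,-1.5,40),down(RY)))
E
```

```text
[467.09056388  31.21970812  73.99902699] 63.01821827888489 (array([-24.37,   3.48,   3.4 ]), array([ 0.1, -0.1, 71.7]))
```

Request:
{"name": "step_arm", "arguments": {"motion": [[-4,0.4,0,0,0,10],[-8,0.8,0,0,0,20],[-12,1.4,0,0,0,30],[-16,2.0,0,0,0,40],[-20,2.7,0,0,0,50],[-24.4,3.5,0.5,0,0,60],[-24.4,3.5,1,0,0,70],[-24.4,3.5,2,0,0,71.7]]}}

```text
time: 30.72
position: [458.7, -215.0, 51.7]
ee_rot: [3.132, 0.234, -0.004]
force: [-0.8, 0.6, -0.8]
width: 48.7
finger_force: 63.1
```

Request:
{"name": "step_arm", "arguments": {"motion": [[0,0,1.4,0,0,0],[0,0,1.4,0,0,0],[0,0,1.4,0,0,0]]}}

```text
time: 31.1
position: [460.0, -213.7, 38.7]
ee_rot: [-3.132, -0.239, 0.001]
force: [1.0, -0.5, -0.9]
width: 48.7
finger_force: 63.1
```

```bash
python3 - <<'E'
from h import *
s=get_state();print(s['position'],s['finger_force'],delta(rdr(-228,0,15.5),down(RY)))
band('top',2,s['position'][2]+8,(270,140,325,200)); band('side',2,s['position'][2]+8,(255,205,310,250))
E
```

```text
[ 459.96911184 -213.7303665    38.74225747] 63.061630725860596 (array([ 0.02, -0.03,  2.32]), array([-0. ,  0. ,  0.1]))
top n 64 reader xy [-134.8    0.7] yawerr 0.2 len 50.3 ymin/max [-22.6  23.9] z 47.5
side n 84 reader xy [-137.2   -8.8] yawerr -6.2 len 69.1 ymin/max [-40.1  24.3] z 46.1
```

Request:
{"name": "step_arm", "arguments": {"motion": [[0,0.08,1,0,0,0.2],[0,0.08,2.3,0,0,0.2],[0,0.08,2.3,0,0,0.2],[0,0.08,2.3,0,0,0.2]]}}

```text
time: 31.7
position: [459.9, -215.1, 15.7]
ee_rot: [-3.133, -0.23, 0.001]
force: [-0.4, -0.2, -0.7]
width: 48.2
finger_force: 63.0
```

Request:
{"name": "step_arm", "arguments": {"motion": [[0.8,0,0,0,0,0],[1.6,0,0,0,0,0],[2.4,0,0,0,0,0],[3.2,0,0,0,0,0],[4,0,0,0,0,0]]}}

```text
time: 32.33
position: [499.7, -208.4, 15.7]
ee_rot: [-3.132, -0.232, 0.002]
force: [-0.0, 0.3, -0.5]
width: 48.6
finger_force: 63.0
```

Request:
{"name": "step_arm", "arguments": {"motion": [[0.7,0,0,0,0,0],[1.4,0,0,0,0,0],[2,0,0,0,0,0]]}}

```text
time: 32.7
position: [519.4, -205.5, 15.7]
ee_rot: [-3.132, -0.232, 0.002]
force: [-1.4, 2.6, -0.6]
width: 48.5
finger_force: 63.0
```

```bash
python3 -c "
from h import *
s=get_state();print(s['position'],s['force'],delta(rdr(-123,0,15.5),down(RY)))"
```

```text
[ 519.44090667 -205.48028283   15.67084355] [-1.43351328  2.56778805 -0.62786698] (array([ 4.51, -0.12,  0.01]), array([-0.1,  0.1, -0.1]))
```

Request:
{"name": "step_arm", "arguments": {"motion": [[0.8,-0.06,0,0,0,0],[1.6,-0.06,0,0,0,0],[2.4,-0.06,0,0,0,0],[3.2,-0.08,0,0,0,0],[4.2,-0.1,0,0,0,0]]}}

```text
time: 33.33
position: [561.2, -198.9, 15.9]
ee_rot: [-3.133, -0.23, 0.001]
force: [-0.8, 1.5, -0.6]
width: 48.9
finger_force: 63.0
```

Request:
{"name": "step_arm", "arguments": {"motion": [[0,0,0,0,0,0],[0,0,0,0,0,0],[0,0,0,0,0,0],[0,0,-2,0,0,0],[0,0,-5,0,0,0],[-3,0,-6,0,0,0],[-6.5,0,-6,0,0,0],[-6.5,0,-6,0,0,0]], "jaw": 0.75}}

```text
time: 34.33
position: [493.4, -209.9, 77.0]
ee_rot: [-3.133, -0.223, 0.001]
force: [-0.6, -0.7, -0.7]
width: 64.0
finger_force: 0.0
```

Request:
{"name": "step_arm", "arguments": {"motion": [[0,0,0,0,0,0],[0,0,2,0,0,0],[0,0,4,0,0,0],[0,0,5.4,0,0,0],[0,0,5.4,0,0,0],[0,0,5.4,0,0,0]], "jaw": 0}}

```text
time: 35.08
position: [496.6, -209.0, 21.9]
ee_rot: [3.133, 0.23, -0.0]
force: [-0.0, -0.2, -0.9]
width: -0.2
finger_force: 0.0
```

```bash
python3 - <<'E'
from h import *
s=get_state();print(s['position'],s['width'],delta(rdr(-111.8,0,21),down(RY)))
im=cam('side'); band('side',2,21,(230,190,330,290),im); band('top',2,21,(260,120,330,200))
E
```

```text
[ 496.61676611 -209.01857818   21.85774745] -0.16093528839297283 (array([ 7.94, -0.14,  0.08]), array([ 0. ,  0. , -0.2]))
side n 82 reader xy [-128.7   -9.8] yawerr -5.0 len 66.2 ymin/max [-40.5  20. ] z 21.1
top n 46 reader xy [-125.7    7.5] yawerr 5.0 len 36.1 ymin/max [-11.   23.7] z 22.0
```

Yellow's outer band is at x ≈ -128, as expected. I'll push it home.

Request:
{"name": "step_arm", "arguments": {"motion": [[1,-0.1,0,0,0,0],[2,-0.1,0,0,0,0],[3,-0.1,0,0,0,0],[4,-0.1,0,0,0,0],[5,-0.1,0,0,0,0],[6,-0.1,0,0,0,0],[7,-0.1,0,0,0,0],[7.6,-0.1,0,0,0,0]]}}

```text
time: 36.17
position: [572.4, -196.2, 21.9]
ee_rot: [-3.133, -0.232, -0.0]
force: [-1.7, 0.1, 0.1]
width: 0.1
finger_force: 0.3
```

Request:
{"name": "step_arm", "arguments": {"motion": [[0.3,0,0,0,0,0],[0.6,0,0,0,0,0],[0.6,0,0,0,0,0]]}}

```text
time: 36.55
position: [574.9, -196.0, 21.5]
ee_rot: [-3.132, -0.229, 0.007]
force: [-4.9, 0.4, 3.2]
width: -0.1
finger_force: 2.5
```

```bash
python3 -c "
from h import *
s=get_state();print(s['force'],delta(rdr(-111.8,0,21),down(RY)))"
```

```text
[-4.92046946  0.37628271  3.18453733] (array([0.  , 0.01, 0.05]), array([-0.1,  0.3, -0.2]))
```

Request:
{"name": "step_arm", "arguments": {"motion": [[0.3,0,0,0,0,0],[0.5,0,0,0,0,0],[0.5,0,0,0,0,0]]}}

```text
time: 36.92
position: [575.1, -196.2, 20.9]
ee_rot: [-3.13, -0.226, 0.02]
force: [-12.9, 0.2, 8.4]
width: -0.3
finger_force: 6.0
```

Request:
{"name": "step_arm", "arguments": {"motion": [[-2,0,0,0,0,0],[-4,0,-2,0,0,0],[-5,0,-6,0,0,0],[-6,0,-12,0,0,0],[-6,0,-12,0,0,0]], "jaw": 0.5}}

```text
time: 37.55
position: [526.8, -206.3, 147.2]
ee_rot: [3.13, 0.227, 0.019]
force: [-0.4, 0.8, -0.7]
width: 42.8
finger_force: 0.0
```

```bash
python3 -c "
from h import *
s=get_state();print(s['position'],delta(disp(156,0,135),down(DY)))"
```

```text
[ 526.77798485 -206.30800875  147.19848396] (array([  8.78, -59.31,   1.08]), array([  0.6,  -0.4, -72. ]))
```

Request:
{"name": "step_arm", "arguments": {"motion": [[0,-5,0.8,0,0,-9],[1,-11,0.8,0,0,-18],[2.2,-17,0.8,0,0,-27],[3.5,-23,0.8,0,0,-36],[5,-29,0.8,0,0,-45],[6,-35,0.8,0,0,-54],[7,-41,0.8,0,0,-63],[8,-47,0.8,0.6,-0.4,-72]]}}

```text
time: 38.55
position: [533.0, 275.7, 133.3]
ee_rot: [-2.386, -2.028, 0.01]
force: [0.8, -0.9, 0.9]
width: 42.8
finger_force: 0.0
```

Request:
{"name": "step_arm", "arguments": {"motion": [[0,0,0,0,0,0]]}}

```text
time: 38.67
position: [531.7, 282.5, 133.2]
ee_rot: [-2.377, -2.034, 0.006]
force: [-0.9, -0.3, -0.2]
width: 42.6
finger_force: 0.0
```

```bash
python3 -c "
from h import *
s=get_state();print(s['position'],delta(disp(156,0.5,135),down(DY)))"
```

```text
[531.73275442 282.45031424 133.16183198] (array([10.9, -2.1, -0.1]), array([-0.7, -0.3,  0.8]))
```

Request:
{"name": "step_arm", "arguments": {"motion": [[5.5,-1.1,0,-0.3,-0.1,0.4],[10.9,-2.1,0,-0.7,-0.3,0.8],[10.9,-2.1,0,-0.7,-0.3,0.8],[10.9,-2.1,0,-0.7,-0.3,0.8]]}}

```text
time: 39.17
position: [530.8, 383.0, 133.4]
ee_rot: [2.41, 2.008, -0.007]
force: [0.1, -0.5, 0.7]
width: 42.6
finger_force: 0.0
```

```bash
python3 -c "
from h import *
s=get_state();print(s['position'],delta(disp(156,1,50),down(DY)))
dband('top',1);dband('top',2);dband('top',3)"
```

```text
[530.8422382  382.98955085 133.36411507] (array([ 1.02, -0.54,  8.33]), array([ 0. ,  0.4, -0.7]))
```

Request:
{"name": "step_arm", "arguments": {"motion": [[0.8,-0.45,0,0,0.3,-0.5],[0.8,-0.45,4,0,0.3,-0.5],[0.8,-0.45,8.2,0,0.3,-0.5],[0.8,-0.45,8.2,0,0.3,-0.5]]}}

```text
time: 39.83
position: [524.4, 390.2, 48.4]
ee_rot: [-2.404, -2.022, 0.013]
force: [-0.3, 0.1, 0.4]
width: 42.7
finger_force: 0.0
```

Request:
{"name": "step_arm", "arguments": {"motion": [[0,0,0,0,0,0],[0,0,0,0,0,0],[0,0,0,0,0,0],[0,0,0,0,0,0],[0,0,0,0,0,0]], "jaw": 0, "squeeze": 40}}

```text
time: 40.45
position: [527.6, 393.4, 54.4]
ee_rot: [-2.403, -2.021, -0.003]
force: [-3.4, -0.7, 6.7]
width: 15.3
finger_force: 42.4
```

Request:
{"name": "step_arm", "arguments": {"motion": [[0,-0.1,0,0,0,0],[-0.8,-0.1,0,0,0,0],[-1.8,-0.1,0,0,0,0],[-2.8,-0.1,0,0,0,0],[-3.8,-0.1,0,0,0,0],[-4.8,-0.1,0,0,0,0],[-5.8,-0.1,0,0,0,0],[-6.6,-0.1,0,0,0,0]]}}

```text
time: 41.45
position: [517.0, 332.1, 54.5]
ee_rot: [-2.401, -2.02, -0.016]
force: [1.6, 13.6, -1.6]
width: 15.3
finger_force: 41.3
```

Request:
{"name": "step_arm", "arguments": {"motion": [[-0.1,0,0,0,0,0],[-0.1,0,0,0,0,0]]}}

```text
time: 41.7
position: [517.0, 332.1, 54.5]
ee_rot: [-2.4, -2.023, -0.017]
force: [-0.0, 8.6, 3.5]
width: 15.4
finger_force: 42.0
```

Request:
{"name": "step_arm", "arguments": {"motion": [[1.0,0,0,0,0,0],[2.0,0,0,0,0,0],[3.0,0,0,0,0,0],[4.0,0,0,0,0,0],[5.0,0,0,0,0,0],[6.0,0,0,0,0,0],[7.1,0,0,0,0,0],[7.2,0,0,0,0,0]]}}

```text
time: 42.7
position: [527.7, 393.4, 54.3]
ee_rot: [2.404, 2.02, -0.008]
force: [-8.1, -7.1, 15.9]
width: 15.7
finger_force: 43.7
```

Request:
{"name": "step_arm", "arguments": {"motion": [[0,0,0,0,0,0],[0,0,0,0,0,0],[0,0,0,0,0,0],[0,0,-4,0,0,0],[0,0,-8,0,0,0],[0,0,-8,0,0,0],[0,0,-8,0,0,0]], "jaw": 0.5}}

```text
time: 43.58
position: [527.3, 397.1, 131.7]
ee_rot: [-2.404, -2.022, 0.0]
force: [-0.1, -0.3, -1.2]
width: 42.7
finger_force: 0.0
```

```bash
python3 - <<'E'
from h import *
for n in('top','side'):
  for c in(1,2,3): print(c);dband(n,c)
print(delta(disp(-97,0,100),down(DY)),get_state()['position'])
E
```

```text
1
top 25 disp xy [-71.2  -2. ]
2
3
top 51 disp xy [-104.2   -2.6]
1
side 29 disp xy [ 129.7 -130.1]
side 34 disp xy [-58.8  -0.8]
2
side 18 disp xy [ 189.5 -144.6]
3
side 158 disp xy [228.6 237.9]
(array([-25.63,   0.26,   3.13]), array([-0. ,  0.1, -0.2])) [527.0303262  396.89580494 130.96690251]
```

Request:
{"name": "step_arm", "arguments": {"motion": [[-6,0.1,0,0,0,0],[-12,0.1,0.5,0,0,0],[-18,0.2,1,0,0,-0.2],[-24,0.3,2,0,0,-0.2],[-25.7,0.3,3,0,0,-0.2],[-25.7,0.3,3,0,0,-0.2],[-25.7,0.3,3,0,0,-0.2]], "jaw": 0.85}}

```text
time: 44.75
position: [487.3, 146.0, 102.4]
ee_rot: [2.398, 2.03, 0.003]
force: [-0.4, -0.4, 0.1]
width: 72.6
finger_force: 0.0
```

```bash
python3 -c "
from h import *
s=get_state();print(s['position'],delta(disp(-98,0,12.5),down(DY)))"
```

```text
[487.3335462  145.99750485 102.44251627] (array([-0.35, -0.14,  8.99]), array([ 0.1, -0.1,  0.2]))
```

Request:
{"name": "step_arm", "arguments": {"motion": [[-0.3,-0.1,3,0,0,0],[-0.3,-0.1,6,0,0,0],[-0.3,-0.1,8.3,0,0,0],[-0.3,-0.1,8.9,0,0,0],[-0.3,-0.1,8.9,0,0,0]]}}

```text
time: 45.38
position: [485.7, 142.4, 13.3]
ee_rot: [2.399, 2.029, 0.002]
force: [1.0, -0.2, 1.1]
width: 72.6
finger_force: 0.0
```

Request:
{"name": "step_arm", "arguments": {"motion": [[0,0,0,0,0,0],[0,0,0,0,0,0],[0,0,0,0,0,0],[0,0,0,0,0,0],[0,0,0,0,0,0],[0,0,0,0,0,0]], "jaw": 0, "squeeze": 60}}

```text
time: 46.12
position: [485.8, 141.6, 14.4]
ee_rot: [-2.4, -2.027, -0.004]
force: [-0.4, 0.4, 4.9]
width: 48.5
finger_force: 63.6
```

Request:
{"name": "step_arm", "arguments": {"motion": [[-1,0,0,0,0,0],[-2.3,0,0,0,0,0],[-3.6,0,0,0,0,0],[-5,0,0,0,0,0],[-6.4,0,0,0,0,0],[-8,0,0,0,0,0],[-10,0,0,0,0,0],[-11,0,-1,0,0,0]]}}

```text
time: 47.12
position: [464.8, 29.4, 22.6]
ee_rot: [-2.403, -2.023, 0.005]
force: [-0.2, -0.3, -0.5]
width: 48.6
finger_force: 62.9
```

Request:
{"name": "step_arm", "arguments": {"motion": [[0,0,-3,0,0,0],[0,0,-5,0,0,0],[0,0,-5,0,0,0]]}}

```text
time: 47.5
position: [467.3, 31.6, 74.2]
ee_rot: [2.4, 2.024, 0.004]
force: [0.0, -0.3, -0.0]
width: 48.1
finger_force: 63.0
```

```bash
python3 - <<'E'
from h import *
s=get_state();print(s['position'],s['finger_force'],delta(rdr(-228,-64.5,40),down(RY)))
E
```

```text
[467.33287476  31.59033237  74.17249077] 62.9746413230896 (array([-30.4 ,   5.44,   3.4 ]), array([ 0.1, -0.2, 71.7]))
```

Request:
{"name": "step_arm", "arguments": {"motion": [[-4,0.7,0,0,0,10],[-8,1.4,0,0,0,20],[-13,2.1,0,0,0,30],[-18,2.9,0,0,0,40],[-23,3.8,0,0,0,50],[-28,4.7,0.5,0,0,60],[-30.4,5.4,1,0,0,70],[-30.4,5.4,2,0,0,71.7]]}}

```text
time: 48.5
position: [467.3, -279.3, 52.1]
ee_rot: [3.131, 0.229, -0.002]
force: [-0.0, 1.0, -0.8]
width: 49.1
finger_force: 63.0
```

Request:
{"name": "step_arm", "arguments": {"motion": [[0,0,1.4,0,0,0],[0,0,1.4,0,0,0],[0,0,1.4,0,0,0]]}}

```text
time: 48.88
position: [468.9, -274.9, 38.6]
ee_rot: [-3.131, -0.24, -0.0]
force: [-0.1, -0.2, -0.5]
width: 48.7
finger_force: 63.0
```

```bash
python3 - <<'E'
from h import *
s=get_state();print(s['position'],s['finger_force'],delta(rdr(-228,-64,15.5),down(RY)))
band('top',3,s['position'][2]+8,(285,140,340,200)); band('side',3,s['position'][2]+8,(265,205,330,270))
E
```

```text
[ 468.88008517 -274.88577933   38.63978737] 62.96089768409729 (array([0.05, 0.19, 2.31]), array([-0.1, -0. ,  0.2]))
top n 58 reader xy [-136.  -60.] yawerr 1.5 len 50.3 ymin/max [-82.9 -37.4] z 46.3
side n 64 reader xy [-138.5  -71.5] yawerr -4.8 len 62.4 ymin/max [-98.6 -41.6] z 46.4
```

Request:
{"name": "step_arm", "arguments": {"motion": [[0,0.2,1,0,0,0.3],[0,0.2,2.3,0,0,0.3],[0,0.2,2.3,0,0,0.3],[0,0.2,2.3,0,0,0.3],[0,0.2,2.3,0,0,0.3]]}}

```text
time: 49.6
position: [469.3, -278.6, 16.2]
ee_rot: [3.133, 0.228, 0.001]
force: [-0.3, -0.4, -0.2]
width: 48.8
finger_force: 63.0
```

```bash
python3 - <<'E'
from h import *
s=get_state();print(s['position'],delta(rdr(-228,-64,15.5),down(RY)))
band('top',3,23,(285,140,340,200)); band('side',3,23,(265,205,330,270))
E
```

```text
[ 469.25664697 -278.57564228   16.19421875] (array([ 0.06, -0.18,  0.07]), array([ 0. , -0.1, -0.3]))
top n 56 reader xy [-135.9  -65.1] yawerr 0.4 len 48.5 ymin/max [-87.1 -42.2] z 25.4
side n 67 reader xy [-138.8  -76.3] yawerr -7.0 len 64.5 ymin/max [-104.6  -46.3] z 23.2
```

Request:
{"name": "step_arm", "arguments": {"motion": [[0.8,-0.08,0,0,0,0],[1.6,-0.08,0,0,0,0],[2.4,-0.08,0,0,0,0],[3.2,-0.08,0,0,0,0],[4,-0.08,0,0,0,0]]}}

```text
time: 50.32
position: [509.2, -271.5, 15.9]
ee_rot: [-3.133, -0.229, -0.0]
force: [-0.8, 0.6, -0.4]
width: 48.8
finger_force: 62.9
```

Request:
{"name": "step_arm", "arguments": {"motion": [[0.7,0,0,0,0,0],[1.4,0,0,0,0,0],[2,0,0,0,0,0]]}}

```text
time: 50.7
position: [528.6, -268.5, 15.9]
ee_rot: [-3.133, -0.228, -0.0]
force: [-0.5, 0.1, -0.6]
width: 48.8
finger_force: 62.9
```

Request:
{"name": "step_arm", "arguments": {"motion": [[0.8,0,0,0,0,0],[1.6,0,0,0,0,0],[2.4,0,0,0,0,0],[3.2,0,0,0,0,0],[4.2,0,0,0,0,0]]}}

```text
time: 51.32
position: [570.0, -262.2, 15.8]
ee_rot: [-3.132, -0.228, 0.001]
force: [-1.4, 0.9, -0.4]
width: 48.9
finger_force: 63.0
```

Request:
{"name": "step_arm", "arguments": {"motion": [[0,0,0,0,0,0],[0,0,0,0,0,0],[0,0,0,0,0,0],[0,0,-2,0,0,0],[0,0,-5,0,0,0],[-3,0,-6,0,0,0],[-6.5,0,-6,0,0,0],[-6.5,0,-6,0,0,0]], "jaw": 0.75}}

```text
time: 52.32
position: [502.1, -274.0, 77.4]
ee_rot: [-3.133, -0.219, -0.0]
force: [0.2, 0.5, 0.0]
width: 64.1
finger_force: 0.0
```

Request:
{"name": "step_arm", "arguments": {"motion": [[0,0,0,0,0,0],[0,0,2,0,0,0],[0,0,4,0,0,0],[0,0,5.4,0,0,0],[0,0,5.4,0,0,0],[0,0,5.4,0,0,0]], "jaw": 0}}

```text
time: 53.08
position: [505.6, -272.6, 21.9]
ee_rot: [3.133, 0.228, 0.001]
force: [0.1, -0.5, -0.3]
width: -0.1
finger_force: 0.0
```

```bash
python3 - <<'E'
from h import *
s=get_state();print(s['position'],s['width'],delta(rdr(-111.8,-64,21),down(RY)))
band('side',3,21,(255,190,340,290))
E
```

```text
[ 505.60420366 -272.56373688   21.94187705] -0.09311201435126208 (array([ 8.  , -0.17,  0.1 ]), array([ 0. , -0. , -0.3]))
side n 75 reader xy [-130.4  -71.6] yawerr -3.8 len 67.6 ymin/max [-102.4  -41.7] z 21.3
```

Request:
{"name": "step_arm", "arguments": {"motion": [[1,-0.1,0,0,0,0],[2,-0.1,0,0,0,0],[3,-0.1,0,0,0,0],[4,-0.1,0,0,0,0],[5,-0.1,0,0,0,0],[6,-0.1,0,0,0,0],[7,-0.1,0,0,0,0],[7.6,-0.1,0,0,0,0]]}}

```text
time: 54.12
position: [581.5, -259.8, 21.9]
ee_rot: [-3.133, -0.229, -0.001]
force: [-0.4, 0.9, 0.6]
width: -0.1
finger_force: 0.3
```

Request:
{"name": "step_arm", "arguments": {"motion": [[0.3,0,0,0,0,0],[0.6,0,0,0,0,0],[0.9,0,0,0,0,0],[1.1,0,0,0,0,0],[1.1,0,0,0,0,0]]}}

```text
time: 54.75
position: [584.6, -259.8, 21.3]
ee_rot: [-3.13, -0.223, 0.017]
force: [-9.9, 1.5, 5.9]
width: 0.0
finger_force: 5.1
```

```bash
python3 - <<'E'
from h import *
s=get_state();print(s['position'],s['force'],delta(rdr(-111.8,-64,21),down(RY)))
E
```

```text
[ 584.55983621 -259.78375813   21.30008839] [-9.91783961  1.51734566  5.89217343] (array([ 0.  , -0.05,  0.03]), array([-0.3,  0.6, -0.4]))
```

Home at the same depth. I'll back off clear of the cameras' view and check all the bays, the knob and the dispenser.

Request:
{"name": "step_arm", "arguments": {"motion": [[-2,0,0,0,0,0],[-4,0,-2,0,0,0],[-6,0,-8,0,0,0],[-12,0,-13,0,0,0],[-16,0,-13,0,0,0],[-16,0,-13,0,0,0]]}}

```text
time: 55.5
position: [428.6, -283.5, 152.6]
ee_rot: [-3.132, -0.215, -0.003]
force: [0.6, 0.2, 0.4]
width: 0.2
finger_force: 0.0
```

```bash
python3 - <<'E'
from h import *
p,d=cam('top','t12.png');q,d2=cam('side','s12.png')
A=np.vstack([cv2.resize(x,(390,280),interpolation=cv2.INTER_CUBIC) for x in(p[90:190,230:370],p[140:240,90:230])])
B=np.vstack([cv2.resize(x,(390,280),interpolation=cv2.INTER_CUBIC) for x in(q[190:280,260:385],q[120:210,160:285])])
cv2.imwrite('pics/v12.png',np.hstack([A,B])[:,:,::-1])
for n,D in(('top',d),('side',d2)):
    for x in tip_of(n,'start_top')[:2]: print(n,x['uv'],x['p'],atz(n,x['uv'],67))
    C=cloud(n,D);pp=p if n=='top' else q
    m=cv2.inRange(cv2.cvtColor(pp,cv2.COLOR_RGB2HSV),(45,100,50),(80,255,255))>0
    W=C[m];k=(np.abs(W[:,0]-675)<30)&(np.abs(W[:,1]+312)<30);W=W[k];print(n,len(W),np.median(W,0),np.percentile(W,5,0),np.percentile(W,95,0))
print(get_state()['position'])
E
```

```text
top [338.3, 137.4] 0.58 [ 677.56972233 -303.64730888   67.        ]
top 95 [ 675.21225889 -311.40383482   67.8252501 ] [ 661.88644086 -325.71663289   55.86162354] [ 690.68162314 -298.29469833   73.64322403]
side [320.2, 240.0] 0.28 [ 635.61360151 -275.9751966    67.        ]
side 113 [ 671.10957731 -317.37755761   66.15475756] [ 660.20242886 -326.9175515    58.8340814 ] [ 685.58384463 -302.51972658   68.49752126]
[ 434.5488285  -281.32845729  152.0183163 ]
```

View pics/v12.png

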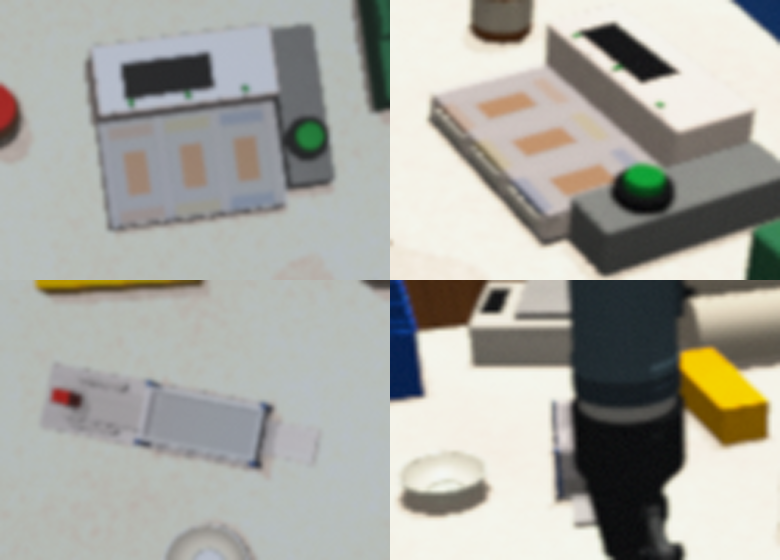

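All three cassettes are home and window-up, the dispenser is empty, and the knob is back at the left end. Next is the button, centred near (674,-313).

```bash
python3 - <<'E'
from h import *
p,d=cam('top');m=cv2.inRange(cv2.cvtColor(p,cv2.COLOR_RGB2HSV),(0,150,80),(8,255,255));m[:165]=0;m[195:]=0;m[:,140:]=0
print('knob uv (start 113.0,181.4):',np.argwhere(m>0)[:,::-1].mean(0))
print(delta([674,-313,115],down(RY)))
E
```

```text
knob uv (start 113.0,181.4): [112.         181.33333333]
(array([23.21,  6.65,  3.71]), array([ 0. , -0. , -0.2]))
```

Request:
{"name": "step_arm", "arguments": {"motion": [[5,1.5,0,0,0,0],[10,3,0,0,0,0],[15,4.5,0,0,0,0],[20,6,1,0,0,0],[23.2,6.6,2,0,0,0],[23.2,6.6,3.5,0,0,0],[23.2,6.6,3.5,0,0,0],[23.2,6.6,3.5,0,0,0]], "jaw": 0}}

```text
time: 56.75
position: [671.0, -314.1, 116.9]
ee_rot: [-3.133, -0.226, 0.001]
force: [-0.1, -0.1, -0.9]
width: -0.1
finger_force: 0.0
```

```bash
python3 -c "
from h import *
print(get_state()['position'],delta([674,-313,78],down(RY)))"
```

```text
[ 670.97667733 -314.14046177  116.9455088 ] (array([ 0.32, -0.07,  3.89]), array([-0. ,  0. , -0.4]))
```

Request:
{"name": "step_arm", "arguments": {"motion": [[0.2,0,2,0,0,0],[0.2,0,3.2,0,0,0],[0.2,0,3.7,0,0,0],[0.2,0,4.1,0,0,0],[0.2,0,4.1,0,0,0]]}}

```text
time: 57.38
position: [674.2, -313.1, 76.4]
ee_rot: [-3.133, -0.228, -0.0]
force: [-1.9, 0.8, 3.3]
width: -0.0
finger_force: 1.2
```

Request:
{"name": "step_arm", "arguments": {"motion": [[0,0,0.3,0,0,0],[0,0,0.6,0,0,0],[0,0,0.6,0,0,0]]}}

```text
time: 57.75
position: [674.8, -313.5, 72.2]
ee_rot: [-3.133, -0.228, -0.003]
force: [-3.5, 3.3, 8.7]
width: -0.0
finger_force: 4.3
```

Request:
{"name": "step_arm", "arguments": {"motion": [[0,0,0.3,0,0,0],[0,0,0.5,0,0,0],[0,0,0.5,0,0,0]]}}

```text
time: 58.12
position: [674.9, -313.7, 71.9]
ee_rot: [-3.131, -0.228, -0.004]
force: [-8.8, 6.7, 25.6]
width: 0.0
finger_force: 12.2
```

```bash
python3 -c "
from h import *
s=get_state();print(s['position'],s['force'])"
```

```text
[ 674.88906524 -313.6994981    71.87987895] [-8.76862186  6.66429605 25.60875784]
```

Bottomed out: z holds at 71.9 and the force has risen to 25.6 N. Now I'll let go and retreat.

Request:
{"name": "step_arm", "arguments": {"motion": [[0,0,-2,0,0,0],[0,0,-5,0,0,0],[0,0,-10,0,0,0],[-6,0,-12,0,0,0],[-12,0,-12,0,0,0],[-16,0,-12,0,0,0],[-16,0,-12,0,0,0]]}}

```text
time: 59.0
position: [511.1, -338.6, 184.9]
ee_rot: [-3.133, -0.216, 0.001]
force: [0.2, -0.8, -0.1]
width: 0.0
finger_force: 0.0
```

```bash
python3 - <<'E'
from h import *
p,d=cam('top','t13.png');q,d2=cam('side','s13.png')
cv2.imwrite('pics/v13.png',np.vstack([cv2.resize(x,(700,290),interpolation=cv2.INTER_CUBIC) for x in(p[90:250,60:400],q[110:290,120:420])])[:,:,::-1])
E
```

```text
(no output)
```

View pics/v13.png

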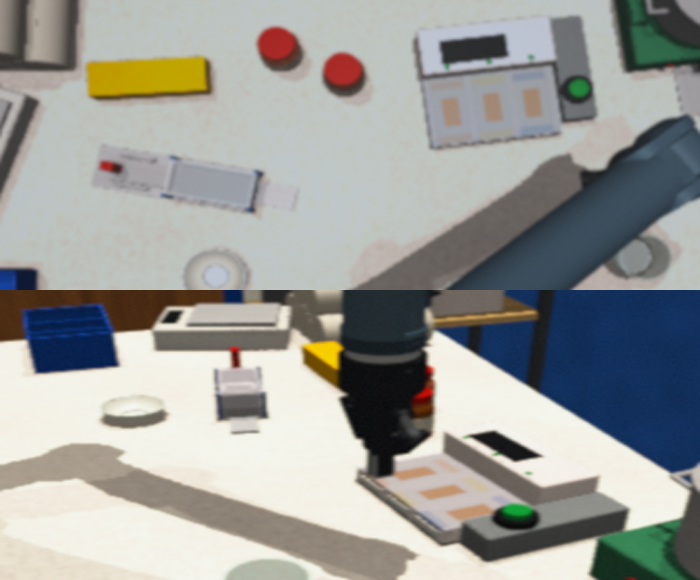

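All three cassettes are home, the pusher is back, the button is up, and the jars, beaker, dish and carton look undisturbed. I'll hand it in.

```bash
python3 -c "
from plant import *
print(hand_in())"
```

```text
the job is handed in; nothing more can be done
None
```

I slid all three cassettes fully home in the reader, window side up, drew the pusher back, then pressed the start button fully and let it go; the job is handed in at about 59 s, with no result reported back.

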